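# Square up a well plate and hold the ultraviolet hand lamp over it

## Robot

A 7-joint arm with a two-finger parallel gripper is mounted at the origin on a cart in front of the work surface, level with it; the furniture and walls round the work are solid. World frame = base frame: x ahead of the robot, y to its left, z up, the work surface at z = 0. Lengths are in m, angles in rad, forces in N, time in s.
With the tool pointing down it reaches from about 0.4 to 0.875 m from the base axis. Payload 19.3 kg.
Tool frame: the origin (TCP) lies at the very end of the fingers, on their centre line; the grasp point (between the pads) lies 19 mm behind it; y points along the fingers, x is the direction in which the jaws open and shut, and the axes are right-handed (so a half turn about y gives the same grasp; the last joint's range is limited). The gripper opens to 85 mm and grips with 20 to 120 N. Pads are 22 mm wide; open, the fingers measure 114 mm over their backs; the gripper's body (76 mm by 85 mm) begins 54 mm behind the grasp point. The pads swing forward as they close: fully open they stand 13 mm farther back than shut.
Start: joints at [1.163, 0.521, -0.036, 1.599, 0.021, 1.021, -0.113], TCP at [0.207, -0.59, 0.231] pointing down, gripper open.
Joint ranges: [-2.91, 2.91], [-0.3, 2.13], [-1.5, 1.42], [0.17, 2.43], [-1.26, 4.41], [0.16, 1.93], [-2.52, 2.52]. Speed limits (rad/s): [1.89, 1.89, 2.39, 2.39, 3.01, 3.01, 3.01].

## Interface

Orientations are given as [roll, pitch, yaw] about the fixed x, y, z axes, in that order (R = Rz(yaw) Ry(pitch) Rx(roll)).
In Python, from workcell import bot gives the robot as it stands. The module is installed in compiled form; this text tells all that it offers.
- The arm moves only by the shell command python3 -m crank 'ROWS' [FORCE]. ROWS is JSON, a list of rows, each an object of numbers: "hand": the closure, from 0 (fully open) to 1 (shut); "dx", "dy", "dz": the shift along the tool's x, y, z in mm; "yaw": the turn about the tool's y in rad. In form: [{"hand": .., "dx": .., "dy": .., "dz": .., "yaw": ..}, ...]. A call has 1 to 12 rows; each row is the pose to reach, as a shift and turn from the pose commanded when the call began, along the tool's axes at that moment; what a row does not reach only later rows make up. A row lasts 1/12 s, in which the tool goes at most 41.7 mm and 7.16 degrees, less where a joint would pass 70% of its speed; a pose out of reach is approached as far as the arm can. A call with a gripper value outside its range is refused whole. The fingers move at their own pace and stop on an object; FORCE is the grip in N (left out, the last holds). Time passes only in rows, so rows that repeat a pose let the fingers close. It gives the time, the measured TCP pose, the force and the opening at its end, in the units of the state.
- bot.observe(): the state, without advancing time (a new reading comes with each control period).
- bot.grab_frame(name): name is "scene" or "top" or "wrist"; returns the picture (400x640x3 uint8, red, green, blue); there is no depth.
- bot.camera_info(name): a dict with "fx", "fy", "cx", "cy" (pixels), "rvec" (rotation vector, rad) and "tvec" (3), from world to camera coordinates, as OpenCV has them. Camera axes: x right, y down, z forward; pixel columns grow to the right and rows downward; lengths in m; the calibration is good to about 2 mm. A picture is of the moment at which its call begins: read the wrist's pose just before it. camera_info takes no time and is no camera call; for the wrist camera it gives the pose at the moment of the call.
- bot.job_done(): hands the job in, once; it reports no verdict.
The state is a dict: "clock": time; "qpos": joint angles; "qd": joint speeds; "joint_efforts": joint torques, N m; "position": TCP position; "tool_rot": TCP orientation; "force": force on the tool from outside, world axes, zero at the start; "moment": the same for the moment, N m; "grip_width": finger opening in m.
Only numpy, scipy, OpenCV 4.12 (cv2) and the standard library are available. Lean on these libraries where they do the work, as an engineer would, in place of code of your own. Each camera call takes 0.05 s, during which the arm holds its last target.

## Task

Get the well plate ready to be read under the ultraviolet lamp, which is already on: first push the plate along the reading board until it sits square and flush against both fences of the corner. Then take the lamp by its handle, lift it over the row of glassware and hold it level above the plate, window down, centred and lengthwise along it, about 20 mm clear of the plate's top and never touching it. Finish while holding the lamp there, with the plate still flush and the glassware left standing where it was.

Things in the scene. Friction and masses are not known exactly. Their poses are not given: they have to be found in the camera images.
- reading_board: Fixed flat dark steel board, 170 (its x) x 230 (y) x 10 mm. Origin: centre of underside; x points away from the robot, y left, z up. Two aluminium fences, 12 mm wide, 9 mm above the board's top, meet at its far left corner: far fence, inner face at x = +70 mm, from the corner to y = -12 mm; left fence, inner face at y = +100 mm, from the corner to x = -5 mm.
- nest_home (a point): The point on the reading board where the plate's centre (half-way up) lies once it is flush against both fences: 27 mm ahead of and 36 mm to the left of the board's centre, 17 mm above the board's underside. Axes as the board's.
- plate_center (a point): Centre (half-way up) of the white 96-well plate lying loose on the board, clear of the fences and turned a little: 85.5 (its x) x 127.8 (y) x 14.4 mm high, about 0.1 kg, z up. Too wide to grip; pushed by its sides it slides easily and stays where it is left. When home its long side lies along the far fence, its axes along the board's.
- lamp_grip (a point): Centre of the lamp's handle bar. Lamp: loose grey box 180 (its x) x 78 (y) mm, body 46 mm high, 0.34 to 0.5 kg, standing window down on the worktop. The black bar lies along x above its middle: 116 long, 22 wide, 18 mm high, centre 82 mm above the underside, 27 mm free below it, 78 mm free between its two end posts; the lamp balances there.
- lamp_window (a point): Centre of the underside (the window) of the same lamp, 82 mm below the handle bar's centre; x along the lamp's length, z up. Either end of the lamp may point either way over the plate.
- flask_near: Bystander: small glass conical flask, 68 mm wide, 127 mm high, one of four things in a row between lamp and board. Origin at the centre of its underside.
- flask_mid: Bystander: same kind of conical flask in that row.
- amber_bottle: Bystander: small amber bottle with black cap, 69 mm wide, 142 mm high, in that row. Origin at the centre of its underside. The things of the row may stand in any order.
- flask_far: Bystander: same kind of conical flask in that row.
- low_beaker: Bystander: glass beaker, 87 mm wide, 109 mm high, beyond the lamp.
- white_bottle: Bystander: small white plastic bottle, 52 mm wide, 113 mm high, beyond the reading board.
- grey_stopper: Bystander: grey rubber stopper, 28 mm wide, 22 mm high, standing near the row of glassware.

How it is judged:
On the way, in this order (a step that is already met when the one before it is completed fails the run):
1. the well plate sits square and flush against both fences (x of plate_center in the frame of nest_home above -0.002 m and y of plate_center in the frame of nest_home above -0.002 m and distance between plate_center and nest_home below 0.0035 m and angle between the x axis of plate_center and the x axis of reading_board, either way round below 0.025 rad), for 0.2 s.
2. the lamp, held by the gripper, is lifted higher than the flasks (height (world z) of lamp_window above 0.12 m and contact force between uv_lamp and the fingers above 1 N), for 0.1 s.
At the end, for the whole second after the job is handed in: Plate within 2 mm of both fences, square within 1.4 deg. Lamp held still in the gripper, touching neither plate nor board: underside 10 to 30 mm above the plate's top, level within 4 deg, centred within 10 mm each way, its length along the plate's long side within 5 deg (all of step 1 and x of lamp_window in the frame of plate_center between -0.01 and 0.01 m and y of lamp_window in the frame of plate_center between -0.01 and 0.01 m and z of lamp_window in the frame of plate_center between 0.0172 and 0.0372 m and angle between the x axis of lamp_window and the y axis of plate_center, either way round below 0.087 rad and angle between lamp_window's own z axis and vertical below 0.07 rad and contact force between uv_lamp and the fingers above 1 N and contact force between uv_lamp and well_plate below 0.05 N and contact force between uv_lamp and reading_board below 0.05 N and linear speed of uv_lamp below 0.02 m/s); the arm keeps its last pose, push and grip.
It fails at once if the lamp touches the well plate (contact force between uv_lamp and well_plate above 0.3 N).
It fails at once if a bystander is shifted by more than 25 mm or knocked over (distance of any of flask_near, flask_mid, flask_far, amber_bottle, low_beaker, white_bottle, grey_stopper from where it was at the start of the episode above 0.025 m or angle between any of flask_near, flask_mid, flask_far, amber_bottle, low_beaker, white_bottle's own z axis and vertical above 0.5 rad).
It also fails if it takes over 64 s, if anything falls off the work surface, if the arm or the gripper's body presses on something with over 40 N, if the wrist force passes 120 N, or if a joint passes its speed limit or range.

## Working session

There is one attempt and no reset: what is moved stays moved. The work goes in short steps, Python scripts to look and compute and a shell command to move; the robot and the scene stay as the last step left them, time stands still between calls to the robot, and variables do not carry over. Pictures are saved under pics/ and viewed, and the job is handed in when it is done.

```bash
mkdir -p pics; cat > h.py <<'E'
import numpy as np, cv2
from workcell import bot
def snap(n,f):
    ci=bot.camera_info(n); im=bot.grab_frame(n); cv2.imwrite('pics/'+f,im[:,:,::-1]); np.save('pics/'+f+'.npy',im); 
    import json; json.dump({k:np.array(v).tolist() for k,v in ci.items()},open('pics/'+f+'.json','w')); return im,ci
def load(f):
    import json; ci=json.load(open('pics/'+f+'.json')); return np.load('pics/'+f+'.npy'),ci
def ray(ci,uv):
    R=cv2.Rodrigues(np.array(ci['rvec'],float))[0]; t=np.array(ci['tvec'],float).reshape(3)
    d=np.array([(uv[0]-ci['cx'])/ci['fx'],(uv[1]-ci['cy'])/ci['fy'],1.]); return -R.T@t, R.T@d
def onz(ci,uv,z):
    o,d=ray(ci,uv); return o+d*(z-o[2])/d[2]
def tri(c1,u1,c2,u2):
    a,d=ray(c1,u1); b,e=ray(c2,u2); d/=np.linalg.norm(d); e/=np.linalg.norm(e)
    s=np.linalg.lstsq(np.c_[d,-e],b-a,rcond=None)[0]; p=a+s[0]*d;q=b+s[1]*e
    return (p+q)/2,np.linalg.norm(p-q)
def proj(ci,p):
    return cv2.projectPoints(np.array(p,float).reshape(-1,1,3),np.array(ci['rvec'],float),np.array(ci['tvec'],float),np.array([[ci['fx'],0,ci['cx']],[0,ci['fy'],ci['cy']],[0,0,1.]]),None)[0].reshape(-1,2)
E
python3 - <<'E'
from h import *
print(bot.observe())
for n in ['scene','top','wrist']:
    im,ci=snap(n,n+'0.png'); o,_=ray(ci,(320,200)); print(n,ci,o)
E
```

```text
{'clock': 0.0, 'qpos': array([ 1.16280238,  0.52206288, -0.03632685,  1.60002228,  0.02120009,
        1.02109316, -0.11279317]), 'qd': array([-0.00045455, -0.00137342, -0.00027876,  0.0003533 , -0.00059672,
        0.00069467,  0.00123826]), 'joint_efforts': array([-5.11673334e-04, -9.27106547e+01,  1.97936431e+00, -3.69932950e+01,
        1.77696417e-02,  8.14861036e-03, -5.66194763e-05]), 'position': array([ 0.20697655, -0.58936191,  0.23069018]), 'tool_rot': array([-1.57088278e+00,  1.19753770e-03, -1.23300575e+00]), 'force': array([-0.1453329 ,  0.00856532,  1.20376387]), 'moment': array([-0.00871775,  0.020451  ,  0.01155724]), 'grip_width': 0.08524681349774643}
scene {'fx': 402.68904452331907, 'fy': 402.68904452331907, 'cx': 318.9947628654795, 'cy': 199.6605031957921, 'rvec': array([ 0.79415717, -2.40905719,  1.30483365]), 'tvec': array([0.48773137, 0.25983986, 0.94845805])} [0.01431774 0.81662455 0.7334103 ]
top {'fx': 402.2648564784749, 'fy': 402.2648564784749, 'cx': 328.69966978639496, 'cy': 197.84344399192562, 'rvec': array([ 2.17495201, -2.20962884,  0.08152837]), 'tvec': array([0.04904555, 0.59707725, 1.14950763])} [0.52135393 0.0505329  1.18571118]
wrist {'fx': 295.8808013125552, 'fy': 295.8808013125552, 'cx': 320.64315491000684, 'cy': 200.53497706166294, 'rvec': array([-2.3668778 ,  1.6768274 ,  0.24166577]), 'tvec': array([-0.62408473, -0.03781415,  0.37993136])} [ 0.27331767 -0.56601713  0.37440828]
```

View pics/scene0.png

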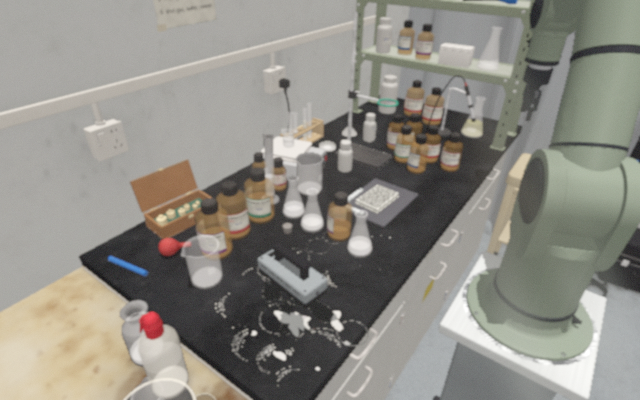

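View pics/top0.png

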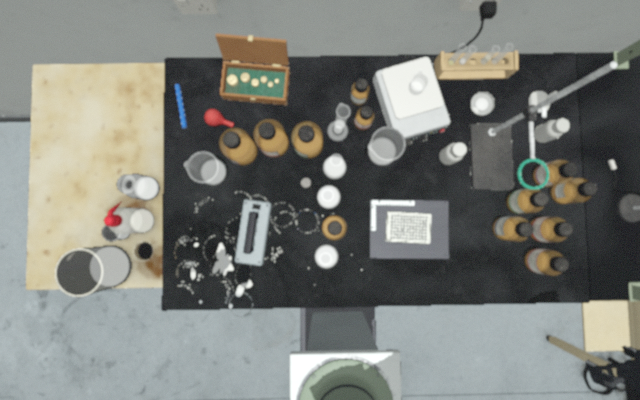

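View pics/wrist0.png

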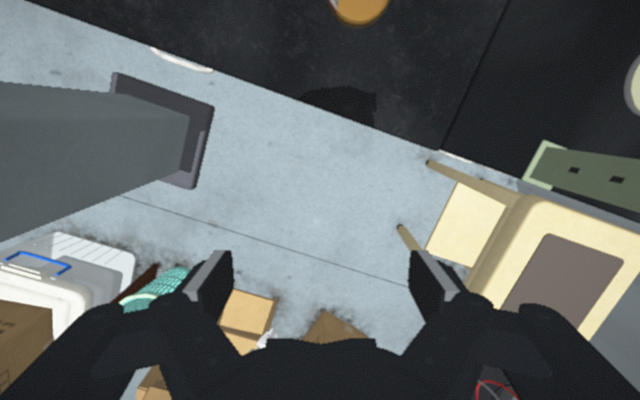

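The scene view shows the lamp at about (292,275), the row at u 290–360, the board at (380,200). In the top view the lamp is at (253,232), the row at u≈330 (v 167–257), and the board at (410,230) with the fences at its upper left. The wrist camera sees only the floor. Next I zoom in.

```bash
python3 - <<'E'
from h import *
im,_=load('top0.png'); c=im[150:290,170:460]; cv2.imwrite('pics/topz.png',cv2.resize(c,None,fx=2.75,fy=2.75,interpolation=cv2.INTER_CUBIC)[:,:,::-1])
im,_=load('scene0.png'); c=im[140:320,170:440]; cv2.imwrite('pics/scz.png',cv2.resize(c,None,fx=2.9,fy=2.9,interpolation=cv2.INTER_CUBIC)[:,:,::-1])
E
```

```text
(no output)
```

View pics/topz.png

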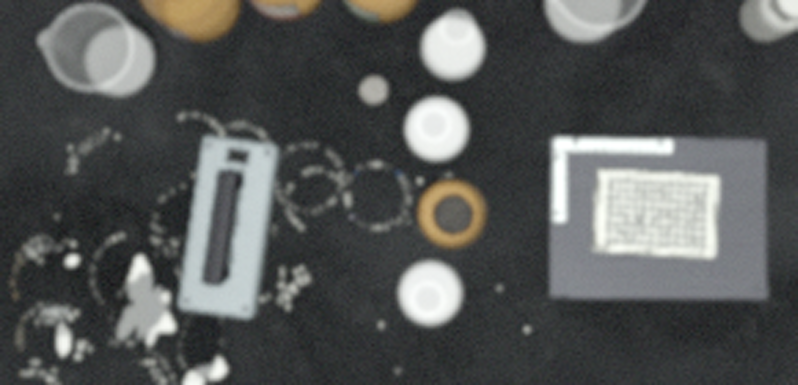

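View pics/scz.png

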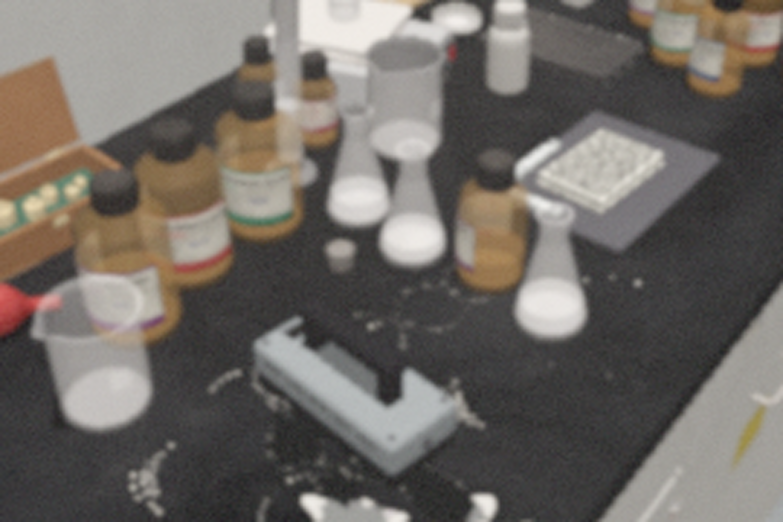

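Board with white fences at its upper left, plate slightly turned and about 20–30 mm off the fences, lamp long axis nearly along world x, stopper between the lamp and the row. Measuring.

```bash
cat > m0.py <<'E'
from h import *
it,ct=load('top0.png'); isn,cs=load('scene0.png')
def biggest(m,box):
    x0,y0,x1,y1=box; k=np.zeros_like(m); k[y0:y1,x0:x1]=m[y0:y1,x0:x1]
    c=max(cv2.findContours(k,cv2.RETR_EXTERNAL,cv2.CHAIN_APPROX_NONE)[0],key=cv2.contourArea); return c
f=it.astype(int); s=f.sum(2); hsv=cv2.cvtColor(it,cv2.COLOR_RGB2HSV)
def rect(name,c,z):
    r=cv2.minAreaRect(c); bp=cv2.boxPoints(r); P=np.array([onz(ct,b,z)[:2] for b in bp]); 
    cen=P.mean(0); e1=P[1]-P[0]; e2=P[2]-P[1]
    l=e1 if np.linalg.norm(e1)>np.linalg.norm(e2) else e2
    a=np.degrees(np.arctan2(l[1],l[0]))%180
    print(name,'px',np.round(bp,1).tolist(),'cen',cen.round(4),'sz',np.linalg.norm(e1).round(4),np.linalg.norm(e2).round(4),'long axis deg',a.round(2))
    return cen,a
m=((s>240)).astype(np.uint8)*255
rect('board',biggest(m,(362,192,456,268)),0.01)
pm=((s>480)).astype(np.uint8)*255
pm=cv2.morphologyEx(pm,cv2.MORPH_CLOSE,np.ones((5,5)))
rect('plate',biggest(pm,(384,206,440,252)),0.0244)
lm=((f[:,:,2]>f[:,:,0]+6)&(s>330)).astype(np.uint8)*255
lm=cv2.morphologyEx(lm,cv2.MORPH_CLOSE,np.ones((5,5)))
rect('lampbody',biggest(lm,(230,190,275,270)),0.046)
cv2.imwrite('pics/masks.png',np.hstack([m,pm|lm])[150:290])
E
python3 m0.py
```

```text
board px [[369.0, 258.0], [369.0, 199.0], [449.0, 199.0], [449.0, 258.0]] cen [ 0.5055 -0.1936] sz 0.1716 0.2351 long axis deg 89.11
plate px [[384.3999938964844, 241.60000610351562], [386.3999938964844, 204.5], [431.8999938964844, 207.10000610351562], [429.8999938964844, 244.1999969482422]] cen [ 0.5174 -0.1884] sz 0.1071 0.1321 long axis deg 85.92
lampbody px [[233.5, 262.1000061035156], [242.89999389648438, 198.10000610351562], [271.5, 202.1999969482422], [262.1000061035156, 266.20001220703125]] cen [0.5029 0.2562] sz 0.1814 0.0818 long axis deg 171.57
```

View pics/masks.png

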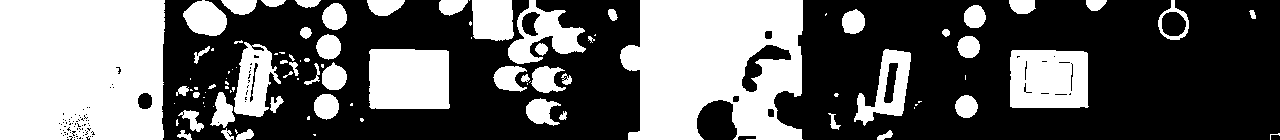

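```bash
cat >> m0.py <<'E'
print(s[225,376],s[225,400:430:4],s[215,396:404])
pm=((s>540)).astype(np.uint8)*255
pm[:, :386]=0; pm[:209]=0
pm=cv2.morphologyEx(pm,cv2.MORPH_CLOSE,np.ones((5,5)))
c=biggest(pm,(384,206,440,252)); rect('plate',c,0.0244)
# row objects, top
for nm,uv,z in [('fl_a',(334,166),.127),('fl_b',(327,196),.127),('fl_c',(326,257),.127),('amb',(334,227),.142),('stop',(306,183),.022)]:
    print(nm,onz(ct,uv,z).round(3),onz(ct,uv,0).round(3))
E
python3 m0.py
```

```text
board px [[369.0, 258.0], [369.0, 199.0], [449.0, 199.0], [449.0, 258.0]] cen [ 0.5055 -0.1936] sz 0.1716 0.2351 long axis deg 89.11
plate px [[384.3999938964844, 241.60000610351562], [386.3999938964844, 204.5], [431.8999938964844, 207.10000610351562], [429.8999938964844, 244.1999969482422]] cen [ 0.5174 -0.1884] sz 0.1071 0.1321 long axis deg 85.92
lampbody px [[233.5, 262.1000061035156], [242.89999389648438, 198.10000610351562], [271.5, 202.1999969482422], [262.1000061035156, 266.20001220703125]] cen [0.5029 0.2562] sz 0.1814 0.0818 long axis deg 171.57
537 [641 614 642 648 623 637 601 711] [643 631 623 649 662 660 670 674]
plate px [[385.0, 241.1999969482422], [386.5, 210.5], [431.5, 212.8000030517578], [429.8999938964844, 243.5]] cen [ 0.5097 -0.1884] sz 0.0885 0.1302 long axis deg 86.23
fl_a [0.675 0.025 0.127] [0.694 0.022 0.   ]
fl_b [0.596 0.045 0.127] [0.605 0.044 0.   ]
fl_c [0.436 0.05  0.127] [0.426 0.05  0.   ]
amb [0.514 0.028 0.142] [0.513 0.025 0.   ]
stop [0.642 0.105 0.022] [0.644 0.106 0.   ]
```

```bash
cat > go.py <<'E'
import sys
from h import *
from scipy.spatial.transform import Rotation as Ro
st=bot.observe(); p=st['position']; R=Ro.from_euler('xyz',st['tool_rot']).as_matrix()
def to(x,y,z,yawdeg):
    d=R.T@(np.array([x,y,z])-p); cur=np.arctan2(R[1,0],R[0,0]); 
    dy=-(np.radians(yawdeg)-cur); dy=(dy+np.pi)%(2*np.pi)-np.pi
    print('pos',p.round(4),'yaw',np.degrees(cur).round(2),'F',st['force'].round(1),'w',round(st['grip_width'],4),'t',round(st['clock'],2)); print('dx %.1f dy %.1f dz %.1f yaw %.3f'%(*(d*1000),dy))
to(*map(float,sys.argv[1:5]))
E
python3 go.py 0.43 -0.17 0.16 -90
```

```text
pos [ 0.207  -0.5895  0.2309] yaw -70.64 F [ 0.2  0.1 -0.4] w 0.0851 t 0.15
dx -321.8 dy 71.1 dz 349.4 yaw 0.338
```

```bash
python3 -m crank '[{"hand":1,"dx":-322,"dy":71,"dz":349,"yaw":0.338},{"hand":1,"dx":-322,"dy":71,"dz":349,"yaw":0.338},{"hand":1,"dx":-322,"dy":71,"dz":349,"yaw":0.338},{"hand":1,"dx":-322,"dy":71,"dz":349,"yaw":0.338},{"hand":1,"dx":-322,"dy":71,"dz":349,"yaw":0.338},{"hand":1,"dx":-322,"dy":71,"dz":349,"yaw":0.338},{"hand":1,"dx":-322,"dy":71,"dz":349,"yaw":0.338},{"hand":1,"dx":-322,"dy":71,"dz":349,"yaw":0.338},{"hand":1,"dx":-322,"dy":71,"dz":349,"yaw":0.338},{"hand":1,"dx":-322,"dy":71,"dz":349,"yaw":0.338},{"hand":1,"dx":-322,"dy":71,"dz":349,"yaw":0.338},{"hand":1,"dx":-322,"dy":71,"dz":349,"yaw":0.338}]' 30; python3 go.py 0.43 -0.17 0.16 -90; python3 -c "
from h import *
snap('wrist','w1.png')"
```

```text
clock: 1.15
position: [0.4312, -0.1659, 0.1598]
tool_rot: [-1.571, 0.001, -1.567]
force: [0.6, 0.6, 0.1]
grip_width: -0.0004
pos [ 0.4312 -0.1659  0.1598] yaw -89.8 F [0.6 0.6 0.1] w -0.0004 t 1.15
dx 4.1 dy -0.2 dz -1.2 yaw 0.003
```

View pics/w1.png

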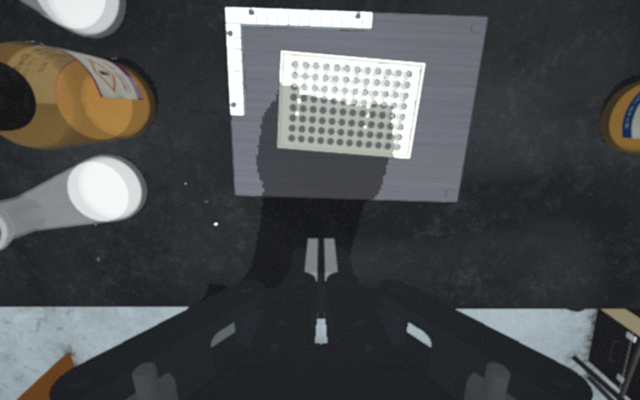

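The wrist view shows board corners near (225,7), (488,16), (458,202), (235,195), plate corners near (281,51), (425,64), (410,158), (277,148), and shut fingertips at (320,240). I use these for precise poses.

```bash
python3 - <<'E'
from h import *
im,ci=load('w1.png'); s=im.astype(int).sum(2)
B=[(488,16),(458,202),(235,195)]
for b in B: print('board',onz(ci,b,.01).round(4))
FT=[(243,26),(372,28),(243,26),(243,115)]
for b in FT: print('fence inner',onz(ci,b,.019).round(4), onz(ci,b,.01).round(4))
for b in [(281,51),(425,64),(410,158),(277,148)]: print('plate',onz(ci,b,.0244).round(4),onz(ci,b,.01).round(4))
for b in [(306,275),(338,275)]: print(b)
print(proj(ci,[[.4312,-.1659,.1598]]))
c=im[0:210,210:500]; cv2.imwrite('pics/w1z.png',cv2.resize(c,None,fx=2.75,fy=2.75,interpolation=cv2.INTER_CUBIC)[:,:,::-1])
E
```

```text
board [ 0.5843 -0.3113  0.01  ]
board [ 0.4148 -0.3077  0.01  ]
board [ 0.4214 -0.0777  0.01  ]
fence inner [ 0.5735 -0.0988  0.019 ] [ 0.5758 -0.0967  0.01  ]
fence inner [ 0.5724 -0.2091  0.019 ] [ 0.5746 -0.2105  0.01  ]
fence inner [ 0.5735 -0.0988  0.019 ] [ 0.5758 -0.0967  0.01  ]
fence inner [ 0.5005 -0.0937  0.019 ] [ 0.5004 -0.0914  0.01  ]
plate [ 0.5532 -0.1313  0.0244] [ 0.5559 -0.1295  0.01  ]
plate [ 0.5434 -0.2556  0.0244] [ 0.5456 -0.2602  0.01  ]
plate [ 0.4621 -0.2498  0.0244] [ 0.4601 -0.2541  0.01  ]
plate [ 0.471  -0.1248  0.0244] [ 0.4694 -0.1227  0.01  ]
(306, 275)
(338, 275)
[[320.59504262 251.6297709 ]]
```

View pics/w1z.png

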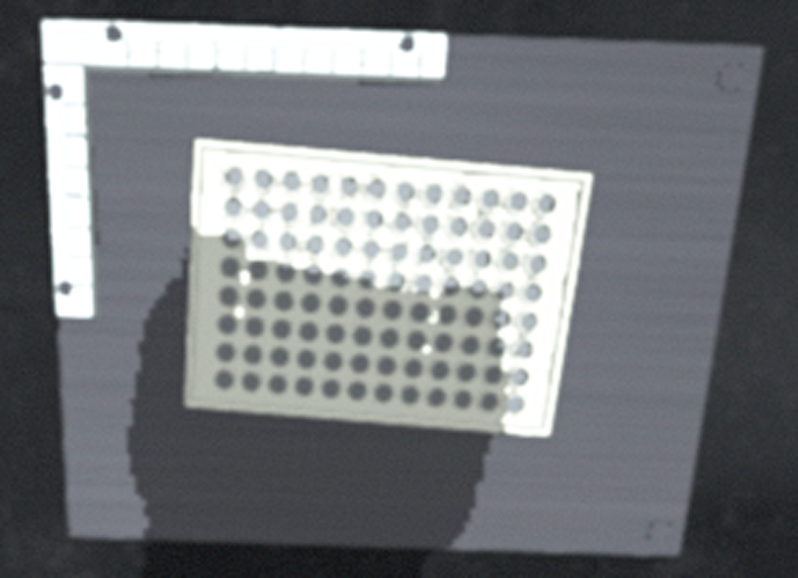

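Board centre ≈ (0.502, −0.195), yaw ≈ −1.2°. Plate centre ≈ (0.507, −0.190), yaw ≈ −4.2°, and its sizes check out. Home ≈ (0.530, −0.159). I descend behind the plate with the fingers shut.

```bash
python3 go.py 0.440 -0.183 0.016 -91.2
```

```text
pos [ 0.4324 -0.1637  0.1595] yaw -89.64 F [ 2.5  6.3 -0.4] w 0.0002 t 1.2
dx 19.6 dy 143.4 dz 7.4 yaw 0.027
```

```bash
python3 -m crank '[{"hand":1,"dx":14,"dy":100,"dz":9,"yaw":0.021},{"hand":1,"dx":14,"dy":100,"dz":9,"yaw":0.021},{"hand":1,"dx":14,"dy":100,"dz":9,"yaw":0.021},{"hand":1,"dx":14,"dy":125,"dz":9,"yaw":0.021},{"hand":1,"dx":14,"dy":125,"dz":9,"yaw":0.021}]'; python3 go.py 0.440 -0.183 0.016 -91.2
```

```text
clock: 1.62
position: [0.4368, -0.1837, 0.0318]
tool_rot: [-1.576, 0.002, -1.592]
force: [-2.5, -0.2, -1.4]
grip_width: 0.0001
pos [ 0.4368 -0.1837  0.0318] yaw -91.21 F [-2.5 -0.2 -1.4] w 0.0001 t 1.62
dx -0.7 dy 15.8 dz 3.3 yaw -0.000
```

```bash
python3 -m crank '[{"hand":1,"dy":9},{"hand":1,"dy":16},{"hand":1,"dy":16},{"hand":1,"dy":16,"dz":8},{"hand":1,"dy":16,"dz":14},{"hand":1,"dy":16,"dz":20},{"hand":1,"dy":16,"dz":25},{"hand":1,"dy":16,"dz":29},{"hand":1,"dy":16,"dz":32},{"hand":1,"dy":16,"dz":34}]'; python3 -c "
from h import *
snap('wrist','w2.png')"
```

```text
$[0]: bad value
```

View pics/w2.png

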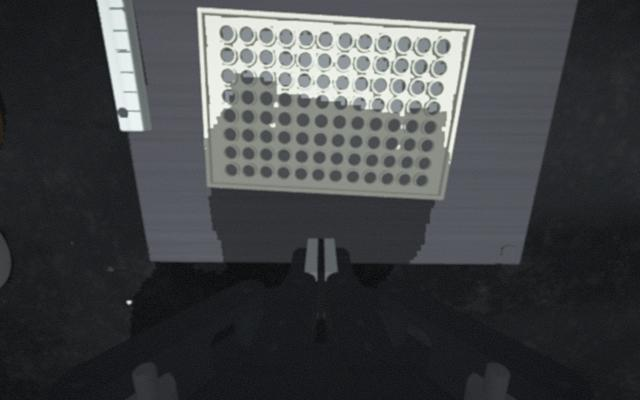

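All keys are required in every row, so nothing moved. The fingertips (320,245) face the middle of the plate's near side (v≈190).

```bash
python3 -m crank '[{"hand":1,"dx":0,"dy":9,"dz":0,"yaw":0},{"hand":1,"dx":0,"dy":15,"dz":0,"yaw":0},{"hand":1,"dx":0,"dy":15,"dz":0,"yaw":0},{"hand":1,"dx":0,"dy":15,"dz":8,"yaw":0},{"hand":1,"dx":0,"dy":15,"dz":14,"yaw":0},{"hand":1,"dx":0,"dy":15,"dz":20,"yaw":0},{"hand":1,"dx":0,"dy":15,"dz":25,"yaw":0},{"hand":1,"dx":0,"dy":15,"dz":29,"yaw":0},{"hand":1,"dx":0,"dy":15,"dz":32,"yaw":0},{"hand":1,"dx":0,"dy":15,"dz":34,"yaw":0}]'; python3 -c "
from h import *
snap('wrist','w2.png')"
```

```text
clock: 2.5
position: [0.4731, -0.1849, 0.0203]
tool_rot: [-1.571, 0.0, -1.592]
force: [-0.7, 0.3, 0.9]
grip_width: -0.0001
```

View pics/w2.png

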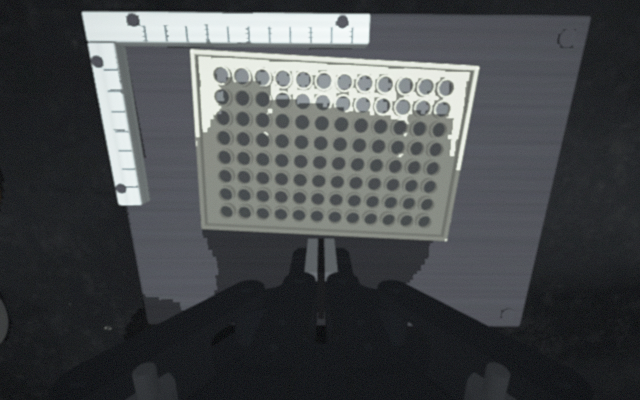

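The plate is pushed close to the far fence, with a small gap at the left and a larger one at the right. The tips are a bit high, so I lower 4 mm while backing off a hair, then push on.

```bash
python3 -m crank '[{"hand":1,"dx":-2,"dy":0,"dz":-4,"yaw":0},{"hand":1,"dx":-2,"dy":4,"dz":-4,"yaw":0},{"hand":1,"dx":-2,"dy":4,"dz":0,"yaw":0},{"hand":1,"dx":-2,"dy":4,"dz":3,"yaw":0},{"hand":1,"dx":-2,"dy":4,"dz":6,"yaw":0},{"hand":1,"dx":-2,"dy":4,"dz":8,"yaw":0},{"hand":1,"dx":-2,"dy":4,"dz":9,"yaw":0}]'; python3 -c "
from h import *
snap('wrist','w3.png')"
```

```text
clock: 3.13
position: [0.478, -0.1833, 0.0158]
tool_rot: [-1.579, 0.001, -1.593]
force: [-25.5, 0.1, 18.3]
grip_width: -0.0001
```

View pics/w3.png

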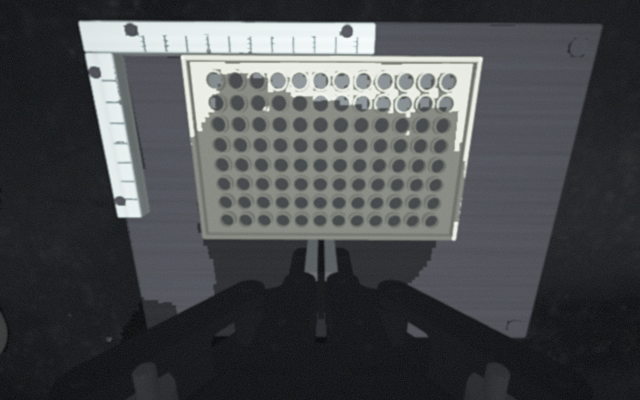

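The plate is flush along the far fence (edge at v≈57, parallel), reaction 25 N. Next I go round to its right side.

```bash
python3 -m crank '[{"hand":1,"dx":0,"dy":0,"dz":-15,"yaw":0},{"hand":1,"dx":0,"dy":-25,"dz":-18,"yaw":0},{"hand":1,"dx":20,"dy":-50,"dz":-18,"yaw":0},{"hand":1,"dx":60,"dy":-50,"dz":0,"yaw":0},{"hand":1,"dx":100,"dy":-50,"dz":25,"yaw":0},{"hand":1,"dx":113,"dy":-50,"dz":45,"yaw":0},{"hand":1,"dx":113,"dy":-50,"dz":45,"yaw":0},{"hand":1,"dx":113,"dy":-50,"dz":45,"yaw":0}]'; python3 -c "
from h import *
snap('wrist','w4.png')"; python3 go.py .528 -.295 .015 -91.2
```

```text
clock: 3.85
position: [0.525, -0.298, 0.066]
tool_rot: [-1.57, -0.0, -1.593]
force: [-0.4, 1.2, -0.0]
grip_width: 0.0001
pos [ 0.5242 -0.2969  0.0659] yaw -91.23 F [1. 0. 1.] w 0.0001 t 3.9
dx -1.9 dy 50.9 dz 3.7 yaw -0.001
```

View pics/w4.png

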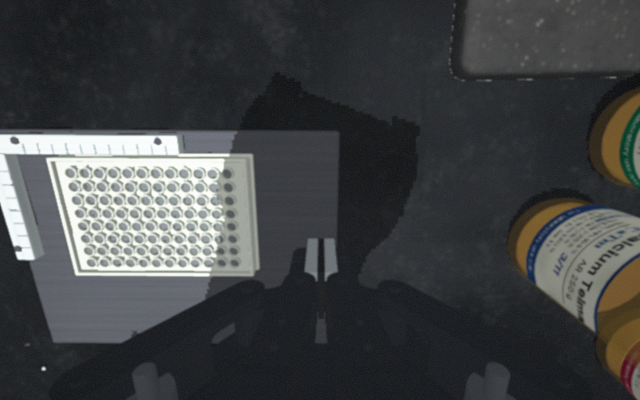

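The plate's right side is at u≈257, and the fingers at u 305–337 are clear of it. I descend and push left.

```bash
python3 -m crank '[{"hand":1,"dx":0,"dy":30,"dz":4,"yaw":0},{"hand":1,"dx":0,"dy":47,"dz":4,"yaw":0},{"hand":1,"dx":0,"dy":50,"dz":4,"yaw":0},{"hand":1,"dx":-15,"dy":50,"dz":4,"yaw":0},{"hand":1,"dx":-23,"dy":50,"dz":4,"yaw":0},{"hand":1,"dx":-30,"dy":50,"dz":4,"yaw":0},{"hand":1,"dx":-36,"dy":50,"dz":4,"yaw":0},{"hand":1,"dx":-42,"dy":50,"dz":4,"yaw":0},{"hand":1,"dx":-47,"dy":50,"dz":4,"yaw":0},{"hand":1,"dx":-50,"dy":50,"dz":4,"yaw":0}]'; python3 -c "
from h import *
snap('wrist','w5.png')"; python3 go.py .528 -.2384 .015 -91.2
```

```text
clock: 4.73
position: [0.5299, -0.2471, 0.017]
tool_rot: [-1.57, -0.001, -1.592]
force: [-0.4, -4.4, 6.6]
grip_width: 0.0004
pos [ 0.5299 -0.2468  0.017 ] yaw -91.2 F [ 0.  -3.4  5.9] w -0.0001 t 4.78
dx -8.3 dy 2.0 dz -2.1 yaw 0.000
```

View pics/w5.png

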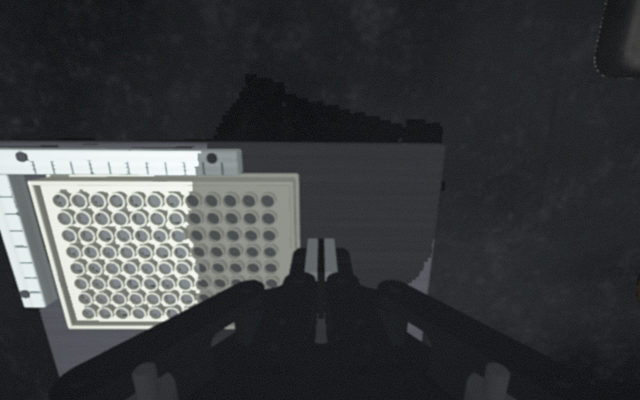

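The plate is still along the far fence, with a few mm left to the left fence. I push on gently.

```bash
python3 -m crank '[{"hand":1,"dx":-4,"dy":0,"dz":0,"yaw":0},{"hand":1,"dx":-7,"dy":0,"dz":0,"yaw":0},{"hand":1,"dx":-9,"dy":0,"dz":0,"yaw":0},{"hand":1,"dx":-11,"dy":0,"dz":0,"yaw":0}]'; python3 -c "
from h import *
snap('wrist','w6.png')"
```

```text
clock: 5.12
position: [0.53, -0.2367, 0.0169]
tool_rot: [-1.57, -0.001, -1.593]
force: [0.5, -5.2, 6.8]
grip_width: -0.0003
```

View pics/w6.png

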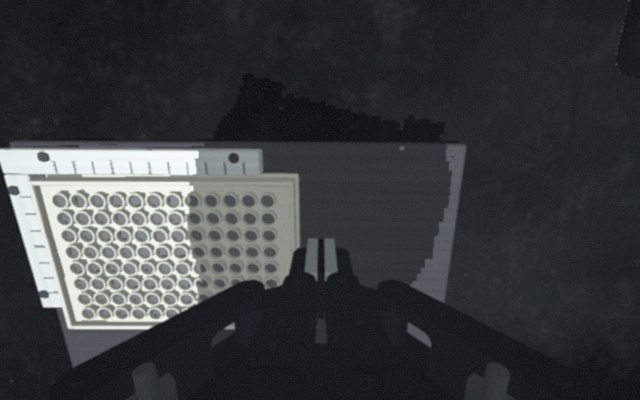

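```bash
python3 -m crank '[{"hand":1,"dx":-2,"dy":-1.5,"dz":0,"yaw":0},{"hand":1,"dx":-3,"dy":-1.5,"dz":0,"yaw":0},{"hand":1,"dx":-4,"dy":-1.5,"dz":0,"yaw":0},{"hand":1,"dx":-4,"dy":-1.5,"dz":0,"yaw":0}]'; python3 -c "
from h import *
snap('wrist','w7.png')"
```

```text
clock: 5.5
position: [0.5298, -0.232, 0.0179]
tool_rot: [-1.571, -0.0, -1.592]
force: [-0.7, -0.9, 5.4]
grip_width: 0.0003
```

View pics/w7.png

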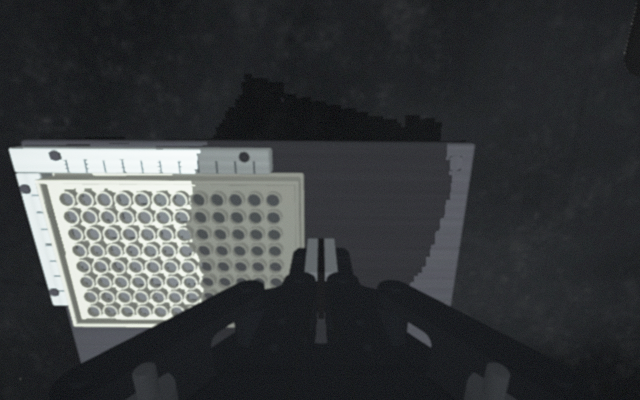

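```bash
python3 -c "
from h import *
for f in ['w6.png','w7.png']:
    im,_=load(f); c=im[130:350,0:330]; cv2.imwrite('pics/z'+f,cv2.resize(c,None,fx=2.4,fy=2.4,interpolation=cv2.INTER_CUBIC)[:,:,::-1])
"
```

```text
(no output)
```

View pics/zw7.png

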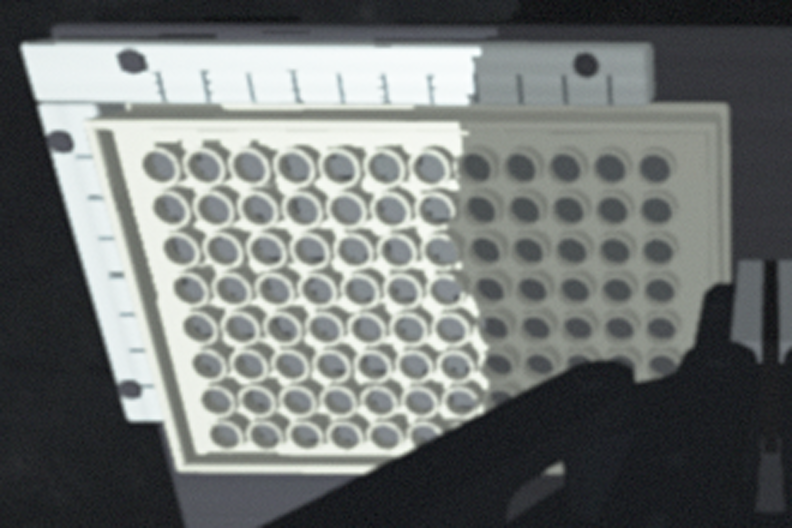

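Both fences now look in contact. I press on a few mm to feel the stop.

```bash
python3 -m crank '[{"hand":1,"dx":-2,"dy":0,"dz":0,"yaw":0},{"hand":1,"dx":-4,"dy":0,"dz":0,"yaw":0},{"hand":1,"dx":-5,"dy":0,"dz":0,"yaw":0}]'; python3 -m crank '[{"hand":1,"dx":0,"dy":0,"dz":0,"yaw":0},{"hand":1,"dx":0,"dy":0,"dz":0,"yaw":0}]'; python3 -c "
from h import *
im,_=snap('wrist','w8.png');c=im[130:350,0:330]; cv2.imwrite('pics/zw8.png',cv2.resize(c,None,fx=2.4,fy=2.4,interpolation=cv2.INTER_CUBIC)[:,:,::-1])"
```

```text
clock: 5.8
position: [0.5298, -0.229, 0.018]
tool_rot: [-1.57, -0.002, -1.593]
force: [-0.1, -15.0, 1.0]
grip_width: 0.0001
clock: 5.97
position: [0.5298, -0.2291, 0.018]
tool_rot: [-1.57, -0.002, -1.593]
force: [0.6, -12.0, 1.0]
grip_width: 0.0003
```

View pics/zw8.png

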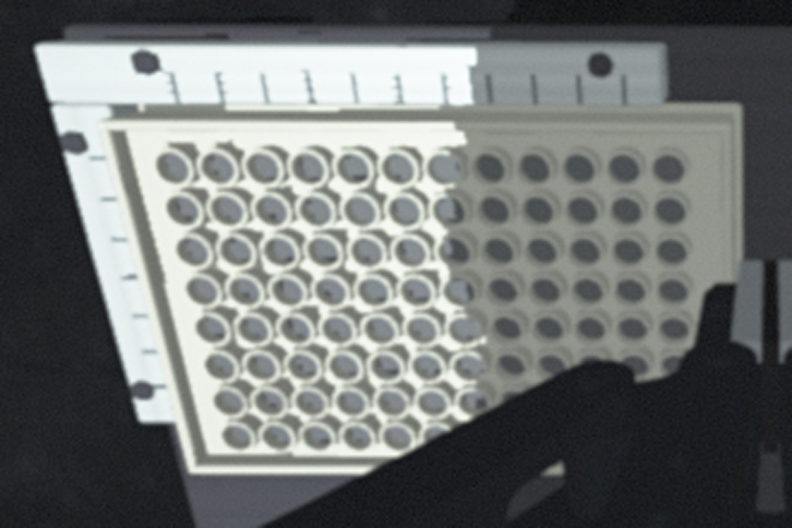

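The 12–15 N reaction holds steady, so the plate is seated on the left fence. One confirming push into the far fence next.

```bash
python3 -m crank '[{"hand":1,"dx":14,"dy":0,"dz":0,"yaw":0},{"hand":1,"dx":14,"dy":-30,"dz":-10,"yaw":0},{"hand":1,"dx":0,"dy":-50,"dz":-40,"yaw":0},{"hand":1,"dx":-30,"dy":-50,"dz":-75,"yaw":0},{"hand":1,"dx":-60,"dy":-50,"dz":-85,"yaw":0},{"hand":1,"dx":-76,"dy":-50,"dz":-85,"yaw":0},{"hand":1,"dx":-76,"dy":-50,"dz":-85,"yaw":0},{"hand":1,"dx":-76,"dy":-50,"dz":-85,"yaw":0}]'; python3 -c "
from h import *
im,_=snap('wrist','w9.png')"; python3 go.py .455 -.155 .017 -91.2
```

```text
clock: 6.68
position: [0.4467, -0.1487, 0.0679]
tool_rot: [-1.571, 0.0, -1.59]
force: [-0.0, -0.9, -0.1]
grip_width: -0.0003
pos [ 0.4467 -0.1496  0.0678] yaw -91.19 F [ 0.4 -0.7 -0.4] w 0.0002 t 6.73
dx 5.2 dy 50.8 dz 8.4 yaw 0.000
```

View pics/w9.png

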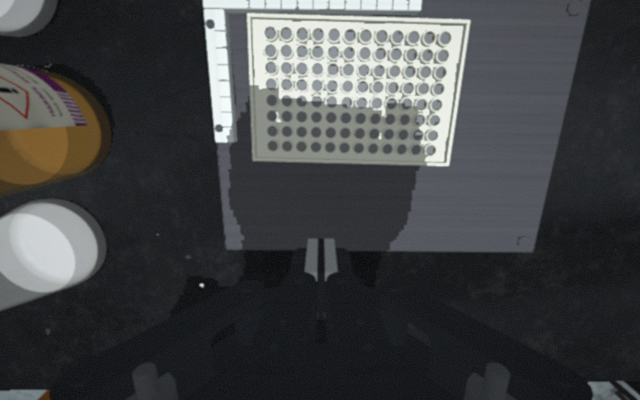

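There seems to be a gap at the left fence (fence inner edge u≈233, plate edge u≈250). Measuring it properly.

```bash
python3 - <<'E'
from h import *
im,ci=load('w9.png')
for n,b,z in [('plTL',(247,13),.0244),('plTR',(470,20),.0244),('plBR',(450,165),.0244),('plBL',(253,161),.0244),('fence corner',(228,10),.019),('fence end',(234,141),.019),('farfence end',(422,10),.019),('bBL',(225,251),.01),('bBR',(534,252),.01)]:
    print(n,onz(ci,b,z).round(4))
c=im[0:260,200:480]; cv2.imwrite('pics/zw9.png',cv2.resize(c,None,fx=2.3,fy=2.3,interpolation=cv2.INTER_CUBIC)[:,:,::-1])
E
```

```text
plTL [ 0.5717 -0.1102  0.0244]
plTR [ 0.5658 -0.2346  0.0244]
plBR [ 0.4843 -0.2318  0.0244]
plBL [ 0.4892 -0.1066  0.0244]
fence corner [ 0.575  -0.0983  0.019 ]
fence end [ 0.5015 -0.0943  0.019 ]
farfence end [ 0.5728 -0.209   0.019 ]
bBL [ 0.4202 -0.0768  0.01  ]
bBR [ 0.415  -0.3076  0.01  ]
```

View pics/zw9.png

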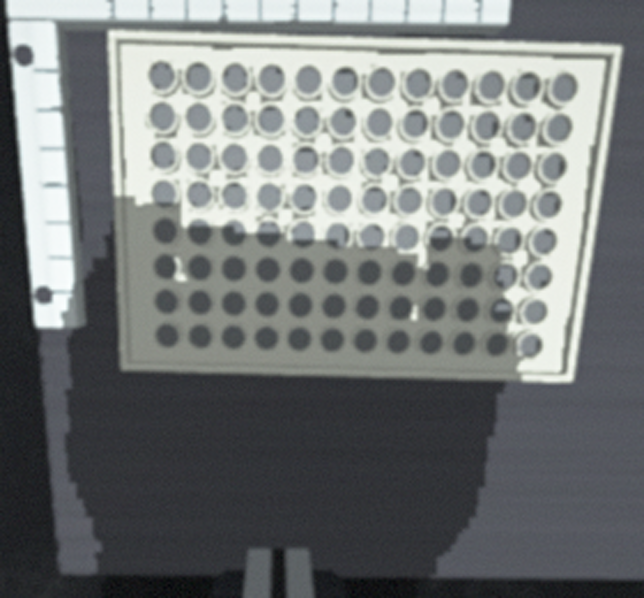

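```bash
python3 - <<'E'
from h import *
im,ci=load('w8.png')
q=lambda x,y:(x/2.4,130+y/2.4)
for n,b,z in [('plTL',q(104,122),.0244),('plTR',q(742,104),.0244),('plTL?',q(104,107),.0244),('plBL',q(192,472),.0244),('fence corner',q(103,103),.019),('fence end',q(176,422),.019),('ffend',q(665,104),.019)]:
    print(n,onz(ci,b,z).round(4))
print(bot.observe()['position'])
E
```

```text
plTL [ 0.5727 -0.0988  0.0244]
plTR [ 0.5734 -0.2247  0.0244]
plTL? [ 0.5757 -0.0997  0.0244]
plBL [ 0.4906 -0.0957  0.0244]
fence corner [ 0.5755 -0.0946  0.019 ]
fence end [ 0.5002 -0.0901  0.019 ]
ffend [ 0.5727 -0.2088  0.019 ]
[ 0.44673705 -0.14960742  0.06779997]
```

View pics/w8.png

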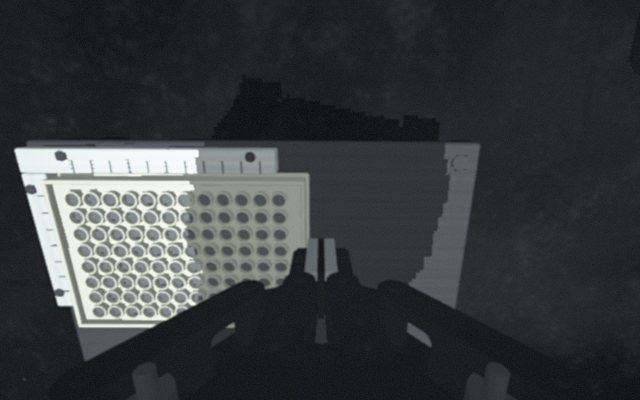

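At w8 the plate was flush; my retreat dragged it back 11 mm. The wider finger knuckle was resting on the plate top (Fz was 6 N). I redo it with the tips higher (z≈0.021), retreating with a slow short release and then straight up.

```bash
python3 -m crank '[{"hand":1,"dx":14,"dy":25,"dz":8,"yaw":0},{"hand":1,"dx":14,"dy":44,"dz":8,"yaw":0},{"hand":1,"dx":14,"dy":46,"dz":8,"yaw":0},{"hand":1,"dx":14,"dy":46,"dz":14,"yaw":0},{"hand":1,"dx":14,"dy":46,"dz":20,"yaw":0},{"hand":1,"dx":14,"dy":46,"dz":24,"yaw":0},{"hand":1,"dx":14,"dy":46,"dz":28,"yaw":0},{"hand":1,"dx":14,"dy":46,"dz":31,"yaw":0},{"hand":1,"dx":14,"dy":46,"dz":33,"yaw":0},{"hand":1,"dx":14,"dy":46,"dz":33,"yaw":0}]'; python3 -c "
from h import *
snap('wrist','w10.png')"
```

```text
clock: 7.57
position: [0.4788, -0.1642, 0.0222]
tool_rot: [-1.572, -0.0, -1.592]
force: [-4.8, 1.4, 8.9]
grip_width: 0.0
```

View pics/w10.png

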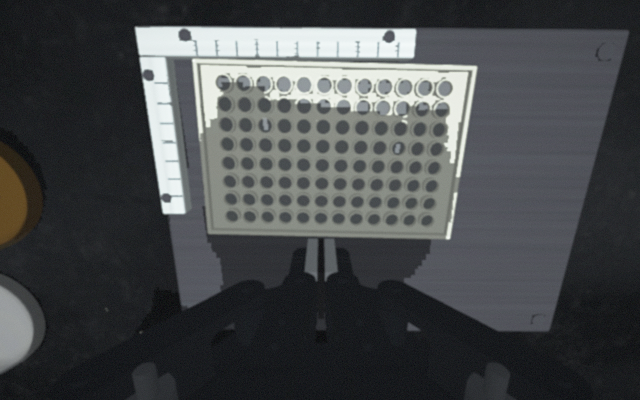

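```bash
python3 -c "
from h import *
im,ci=load('w10.png');c=im[180:340,200:440]; cv2.imwrite('pics/zw10.png',cv2.resize(c,None,fx=3.3,fy=3.3,interpolation=cv2.INTER_CUBIC)[:,:,::-1])
print(proj(ci,[[.4788,-.1642,.0222],[.4788,-.1642,.0412]]))
for n,b,z in [('TL',(195,60),.0244),('TR',(476,67),.0244),('BR',(448,238),.0244),('BL',(209,233),.0244),('fc',(178,57),.019),('fe',(187,213),.019),('ffe',(415,57),.019)]: print(n,onz(ci,b,z).round(4))
"
```

```text
[[320.62218482 251.63201538]
 [320.60898088 269.67719224]]
TL [ 0.5729 -0.1113  0.0244]
TR [ 0.5675 -0.2344  0.0244]
BR [ 0.4862 -0.2302  0.0244]
BL [ 0.4916 -0.107   0.0244]
fc [ 0.5752 -0.1017  0.019 ]
fe [ 0.5009 -0.0947  0.019 ]
ffe [ 0.573  -0.2089  0.019 ]
```

View pics/zw10.png

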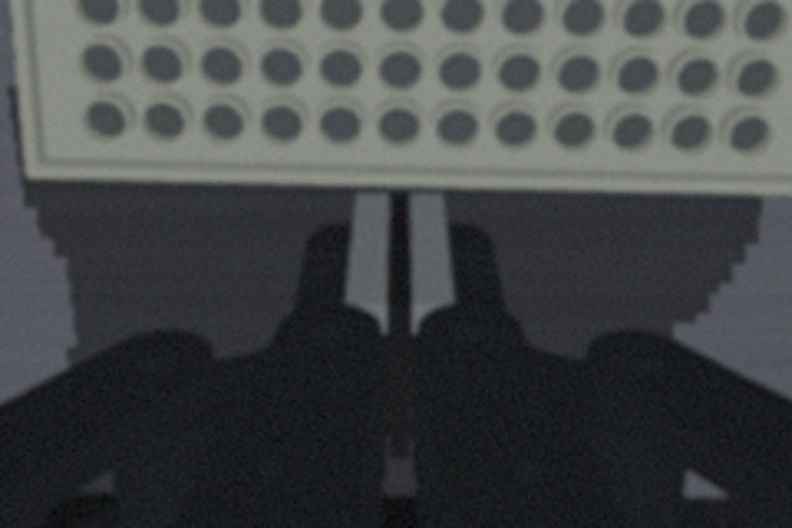

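Plate yaw ≈ −2.5°: its left corner is on the fence and the right end is about 5 mm off. I shift right a little and push further.

```bash
python3 -m crank '[{"hand":1,"dx":0,"dy":-1,"dz":-4,"yaw":0},{"hand":1,"dx":10,"dy":-1,"dz":-4,"yaw":0},{"hand":1,"dx":10,"dy":-1,"dz":0,"yaw":0},{"hand":1,"dx":10,"dy":-1,"dz":3,"yaw":0},{"hand":1,"dx":10,"dy":-1,"dz":5,"yaw":0},{"hand":1,"dx":10,"dy":-1,"dz":6,"yaw":0}]'; python3 -c "
from h import *
snap('wrist','w11.png')"
```

```text
clock: 8.12
position: [0.4807, -0.1756, 0.0224]
tool_rot: [-1.579, -0.001, -1.595]
force: [-28.3, -6.6, 23.3]
grip_width: 0.0003
```

View pics/w11.png

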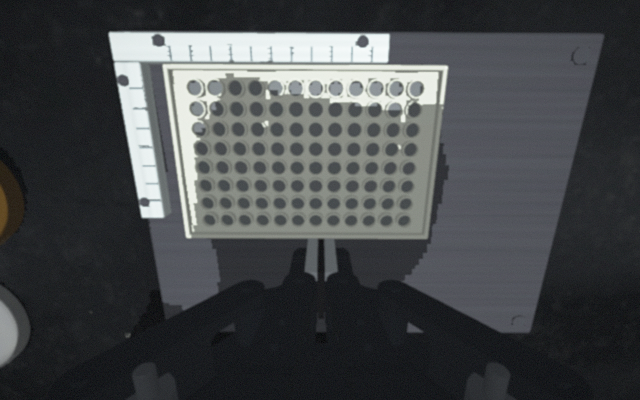

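Square on the far fence again (28 N). I retreat slowly, rise, and go round to the right side, this time staying higher.

```bash
python3 -m crank '[{"hand":1,"dx":0,"dy":0,"dz":-5,"yaw":0},{"hand":1,"dx":0,"dy":-1,"dz":-9,"yaw":0},{"hand":1,"dx":0,"dy":-25,"dz":-14,"yaw":0},{"hand":1,"dx":0,"dy":-45,"dz":-14,"yaw":0},{"hand":1,"dx":40,"dy":-45,"dz":-5,"yaw":0},{"hand":1,"dx":80,"dy":-45,"dz":20,"yaw":0},{"hand":1,"dx":90,"dy":-45,"dz":40,"yaw":0},{"hand":1,"dx":90,"dy":-45,"dz":47,"yaw":0},{"hand":1,"dx":90,"dy":-45,"dz":47,"yaw":0}]'; python3 -c "
from h import *
im,ci=snap('wrist','w12.png')"; python3 go.py .53 -.2285 .021 -91.2
```

```text
clock: 8.92
position: [0.5317, -0.2657, 0.0677]
tool_rot: [-1.569, 0.0, -1.593]
force: [-0.6, 0.4, -0.4]
grip_width: -0.0001
pos [ 0.5304 -0.2648  0.0675] yaw -91.2 F [-0.3  1.   0.2] w -0.0003 t 8.97
dx -36.2 dy 46.5 dz -1.2 yaw -0.000
```

View pics/w12.png

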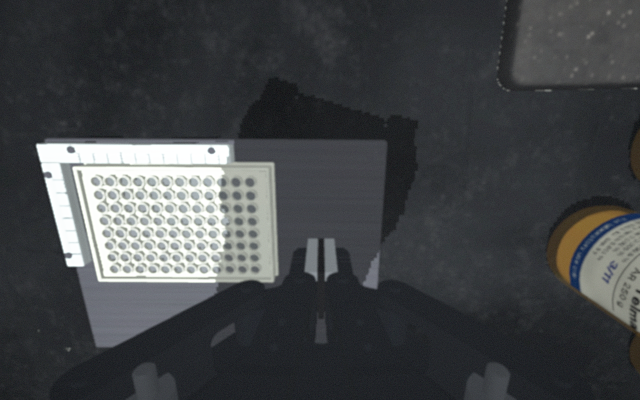

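```bash
python3 -m crank '[{"hand":1,"dx":0,"dy":30,"dz":-1,"yaw":0},{"hand":1,"dx":0,"dy":44,"dz":-1,"yaw":0},{"hand":1,"dx":0,"dy":46,"dz":-1,"yaw":0},{"hand":1,"dx":-10,"dy":46,"dz":-1,"yaw":0},{"hand":1,"dx":-18,"dy":46,"dz":-1,"yaw":0},{"hand":1,"dx":-25,"dy":46,"dz":-1,"yaw":0},{"hand":1,"dx":-30,"dy":46,"dz":-1,"yaw":0},{"hand":1,"dx":-34,"dy":46,"dz":-1,"yaw":0},{"hand":1,"dx":-36,"dy":46,"dz":-1,"yaw":0},{"hand":1,"dx":-36,"dy":46,"dz":-1,"yaw":0}]'; python3 -c "
from h import *
im,_=snap('wrist','w13.png')"
```

```text
clock: 9.8
position: [0.53, -0.2295, 0.0224]
tool_rot: [-1.57, -0.001, -1.592]
force: [0.3, -2.2, 0.4]
grip_width: -0.0002
```

View pics/w13.png

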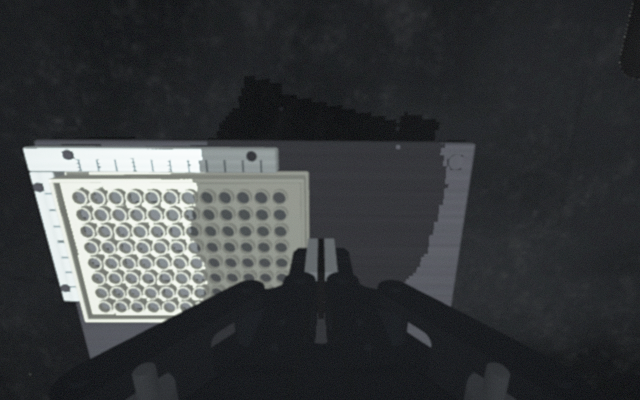

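```bash
python3 -m crank '[{"hand":1,"dx":-2,"dy":0,"dz":0,"yaw":0},{"hand":1,"dx":-3,"dy":0,"dz":0,"yaw":0},{"hand":1,"dx":-3,"dy":0,"dz":0,"yaw":0}]';  python3 -c "
from h import *
im,_=snap('wrist','w14.png')
im,ci=load('w14.png');c=im[130:350,0:330]; cv2.imwrite('pics/zw14.png',cv2.resize(c,None,fx=2.4,fy=2.4,interpolation=cv2.INTER_CUBIC)[:,:,::-1])"
```

```text
clock: 10.1
position: [0.5295, -0.2288, 0.0222]
tool_rot: [-1.57, -0.003, -1.594]
force: [-2.1, -14.5, 1.6]
grip_width: -0.0002
```

View pics/zw14.png

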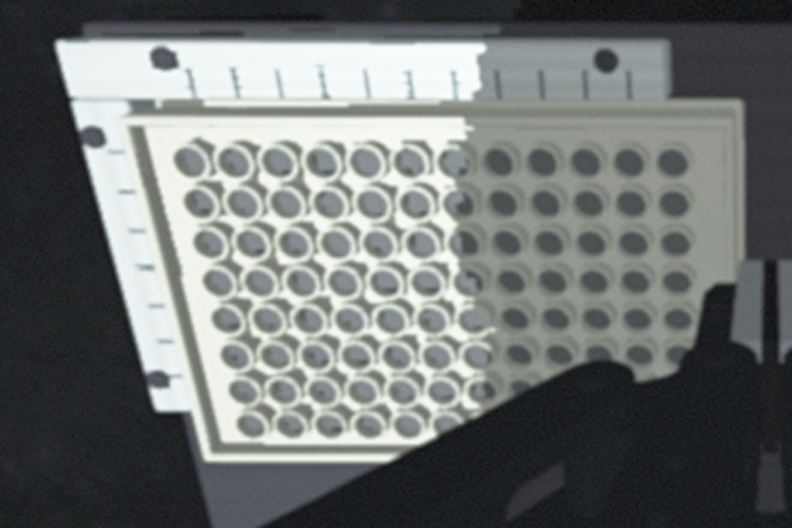

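Seated at 14.5 N at the same stop as before. Gentle retreat, checking for drag.

```bash
python3 -m crank '[{"hand":1,"dx":2,"dy":0,"dz":0,"yaw":0},{"hand":1,"dx":4,"dy":0,"dz":0,"yaw":0},{"hand":1,"dx":5,"dy":-3,"dz":0,"yaw":0},{"hand":1,"dx":5,"dy":-8,"dz":0,"yaw":0},{"hand":1,"dx":5,"dy":-20,"dz":0,"yaw":0},{"hand":1,"dx":5,"dy":-50,"dz":-10,"yaw":0},{"hand":1,"dx":-10,"dy":-80,"dz":-40,"yaw":0},{"hand":1,"dx":-40,"dy":-100,"dz":-70,"yaw":0},{"hand":1,"dx":-60,"dy":-100,"dz":-90,"yaw":0},{"hand":1,"dx":-70,"dy":-100,"dz":-90,"yaw":0},{"hand":1,"dx":-70,"dy":-100,"dz":-90,"yaw":0}]'; python3 -c "
from h import *
im,ci=snap('wrist','w15.png')"
```

```text
clock: 11.07
position: [0.4411, -0.152, 0.1234]
tool_rot: [-1.569, 0.0, -1.589]
force: [1.3, 0.1, 0.7]
grip_width: -0.0001
```

View pics/w15.png

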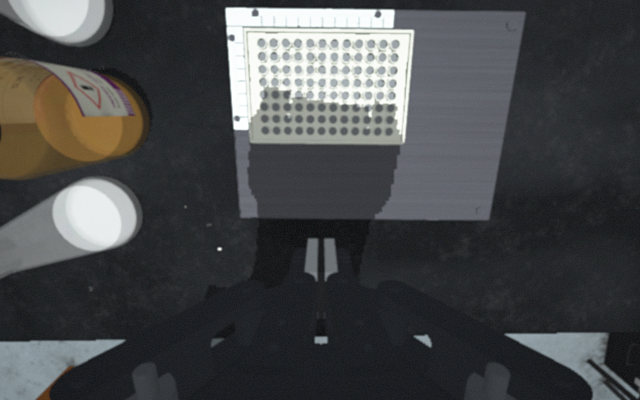

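```bash
python3 -c "
from h import *
im,ci=load('w15.png');c=im[0:230,215:535]; cv2.imwrite('pics/zw15.png',cv2.resize(c,None,fx=2.5,fy=2.5,interpolation=cv2.INTER_CUBIC)[:,:,::-1])"
```

```text
(no output)
```

View pics/zw15.png

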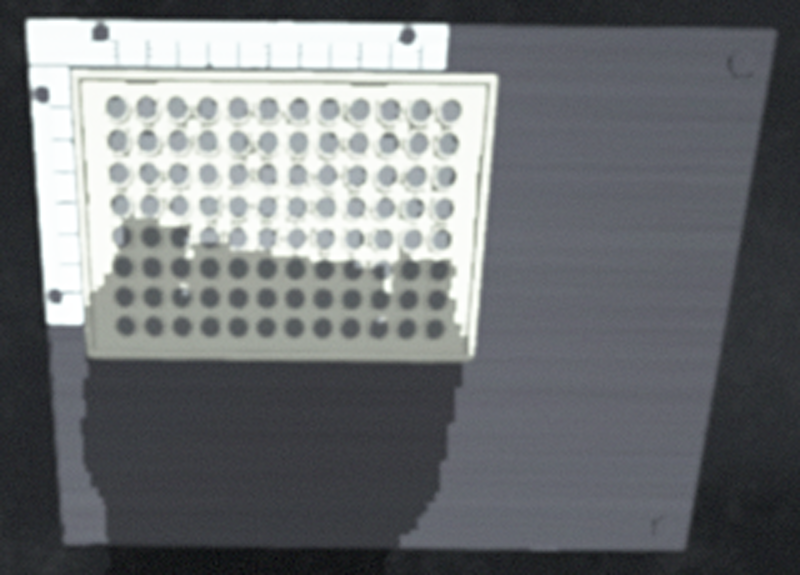

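```bash
python3 - <<'E'
from h import *
im,ci=load('w15.png')
q=lambda x,y:(215+x/2.5,y/2.5)
P={n:onz(ci,q(*b),z) for n,b,z in [('TL',(73,72),.0244),('TR',(498,75),.0244),('BR',(474,359),.0244),('BL',(89,357),.0244),('fc',(72,68),.019),('fe',(83,325),.019),('ffe',(448,70),.019),('bBR',(687,550),.01),('bTR',(777,31),.01),('bBL',(64,545),.01)]}
for k,v in P.items(): print(k,v.round(4))
a=lambda p,q:np.degrees(np.arctan2(*(P[q]-P[p])[[1,0]])).round(2)
print('plate near',a('BR','BL')-90,'far',a('TR','TL')-90,'left',a('BL','TL'),'right',a('BR','TR'))
print('fence far',a('ffe','fc')-90,'left',a('fe','fc'),'board near',a('bBR','bBL')-90,'right',a('bBR','bTR'))
c=sum(P[k] for k in('TL','TR','BR','BL'))/4; print('centre',c.round(4))
E
```

```text
TL [ 0.5724 -0.0985  0.0244]
TR [ 0.5693 -0.2229  0.0244]
BR [ 0.4874 -0.2208  0.0244]
BL [ 0.4903 -0.0963  0.0244]
fc [ 0.5749 -0.0971  0.019 ]
fe [ 0.5002 -0.0939  0.019 ]
ffe [ 0.5722 -0.2094  0.019 ]
bBR [ 0.4149 -0.3076  0.01  ]
bTR [ 0.5832 -0.3113  0.01  ]
bBL [ 0.4211 -0.0779  0.01  ]
plate near -1.3499999999999943 far -1.4300000000000068 left -1.58 right -1.43
fence far -1.3400000000000034 left -2.45 board near -1.5300000000000011 right -1.28
centre [ 0.5299 -0.1596  0.0244]
```

Plate centre ≈ (0.530, −0.160) against home ≈ (0.530, −0.159), all edge angles agreeing to 0.2°, so it is flush. Now to the lamp: rise well above the row, then cross.

```bash
python3 go.py .42 .25 .30 -98.4; python3 -c "
from h import *
print(bot.observe()['qpos'])"
```

```text
pos [ 0.4419 -0.1535  0.1231] yaw -91.11 F [-0.3  0.1 -0.3] w 0.0004 t 11.12
dx -402.9 dy -177.1 dz -29.3 yaw 0.127
[ 0.2658964   0.44271292 -0.07435974  2.09907883  0.05614406  0.59979908
 -1.43773302]
```

```bash
python3 -m crank '[{"hand":1,"dx":0,"dy":-40,"dz":0,"yaw":0},{"hand":1,"dx":0,"dy":-80,"dz":0,"yaw":0},{"hand":1,"dx":-5,"dy":-120,"dz":0,"yaw":0.03},{"hand":1,"dx":-30,"dy":-150,"dz":0,"yaw":0.06},{"hand":0.5,"dx":-403,"dy":-177,"dz":-29,"yaw":0.127},{"hand":0,"dx":-403,"dy":-177,"dz":-29,"yaw":0.127},{"hand":0,"dx":-403,"dy":-177,"dz":-29,"yaw":0.127},{"hand":0,"dx":-403,"dy":-177,"dz":-29,"yaw":0.127},{"hand":0,"dx":-403,"dy":-177,"dz":-29,"yaw":0.127},{"hand":0,"dx":-403,"dy":-177,"dz":-29,"yaw":0.127},{"hand":0,"dx":-403,"dy":-177,"dz":-29,"yaw":0.127},{"hand":0,"dx":-403,"dy":-177,"dz":-29,"yaw":0.127}]'; python3 go.py .42 .25 .30 -98.4
```

```text
clock: 12.12
position: [0.4235, 0.2093, 0.2965]
tool_rot: [-1.57, 0.0, -1.72]
force: [1.1, -1.2, -0.1]
grip_width: 0.0853
pos [0.4235 0.2093 0.2965] yaw -98.55 F [ 1.1 -1.2 -0.1] w 0.0853 t 12.12
dx -39.7 dy -3.5 dz -9.5 yaw -0.003
```

```bash
python3 -m crank '[{"hand":0,"dx":-40,"dy":-3,"dz":-10,"yaw":0},{"hand":0,"dx":-40,"dy":-3,"dz":-10,"yaw":0},{"hand":0,"dx":-40,"dy":-3,"dz":-10,"yaw":0}]'; python3 -c "
from h import *
im,ci=snap('wrist','L1.png'); print(bot.observe()['qpos'])"
```

```text
clock: 12.37
position: [0.4194, 0.2506, 0.2989]
tool_rot: [-1.571, 0.001, -1.716]
force: [0.6, -1.0, -0.4]
grip_width: 0.0856
[-0.37186888  0.24373389 -0.34369388  1.85073063  0.09298387  1.06307603
 -2.46983626]
```

View pics/L1.png

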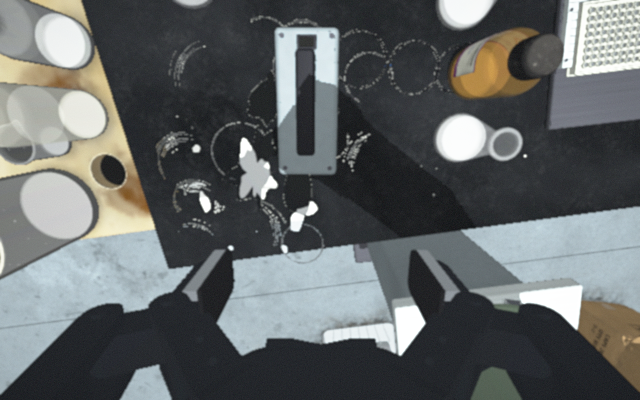

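The lamp shows clearly (body 275–340 × 28–175, bar 296–315 × 48–155), but q7 is near its limit here (−2.47). I'll use the half-turned grasp, which also suits the final pose. First the lamp measurement.

```bash
cat > lamp.py <<'E'
import sys
from h import *
def meas(fn,box,zb=.046,zh=.091):
    im,ci=load(fn); f=im.astype(int); s=f.sum(2); x0,y0,x1,y1=box
    k=np.zeros(s.shape,np.uint8); k[y0:y1,x0:x1]=((f[:,:,2]>f[:,:,0]+8)&(s>200))[y0:y1,x0:x1]*255
    k=cv2.morphologyEx(k,cv2.MORPH_OPEN,np.ones((3,3)))
    c=max(cv2.findContours(k,cv2.RETR_EXTERNAL,cv2.CHAIN_APPROX_NONE)[0],key=cv2.contourArea)
    r=cv2.minAreaRect(c); bp=cv2.boxPoints(r)
    P=np.array([onz(ci,b,zb)[:2] for b in bp]); print('body px',bp.round(1).tolist(),'cen',P.mean(0).round(4),[np.linalg.norm(P[i]-P[i-1]).round(4) for i in range(4)])
    for i in range(4): d=P[i]-P[i-1]; print(np.degrees(np.arctan2(d[1],d[0])).round(2),end=' ')
    # dark bar inside
    h=np.zeros(s.shape,np.uint8); cv2.fillPoly(h,[cv2.boxPoints((r[0],(r[1][0]*.9,r[1][1]*.9),r[2])).astype(int)],255)
    d=((s<170)&(h>0)).astype(np.uint8)*255
    c2=max(cv2.findContours(d,cv2.RETR_EXTERNAL,cv2.CHAIN_APPROX_NONE)[0],key=cv2.contourArea)
    b2=cv2.boxPoints(cv2.minAreaRect(c2)); P=np.array([onz(ci,b,zh)[:2] for b in b2]); print('\nbar px',b2.round(1).tolist(),'cen',P.mean(0).round(4),[np.linalg.norm(P[i]-P[i-1]).round(4) for i in range(4)])
    x0,y0=bp.min(0).astype(int)-15; x1,y1=bp.max(0).astype(int)+15; x0=max(x0,0);y0=max(y0,0)
    z=580/max(x1-x0,y1-y0); cv2.imwrite('pics/z'+fn,cv2.resize(im[y0:y1,x0:x1],None,fx=z,fy=z,interpolation=cv2.INTER_CUBIC)[:,:,::-1]); print('crop',x0,y0,z)
if __name__=='__main__': meas(sys.argv[1],tuple(map(int,sys.argv[2:6])))
E
python3 lamp.py L1.png 262 15 352 190
```

```text
body px [[274.0, 27.0], [339.0, 27.0], [339.0, 174.0], [274.0, 174.0]] cen [0.502  0.2568] [np.float64(0.178), np.float64(0.0775), np.float64(0.1779), np.float64(0.0884)]
-10.85 -98.33 172.69 81.7 
bar px [[297.0, 54.0], [313.0, 54.0], [313.0, 154.0], [297.0, 154.0]] cen [0.4998 0.2567] [np.float64(0.1077), np.float64(0.0173), np.float64(0.1077), np.float64(0.0189)]
crop 259 12 3.2768361581920904
```

View pics/zL1.png

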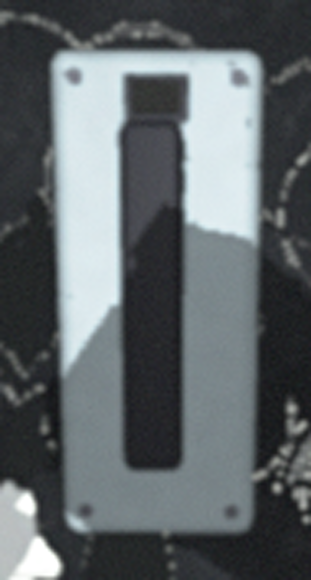

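Lamp centre ≈ (0.501, 0.257) and yaw ≈ −8.5°, agreeing with the top view. Turning the tool a half turn at height, moving beyond the lamp for the second view.

```bash
python3 go.py .58 .245 .25 -98.4; python3 -m crank '[{"hand":0,"dx":0,"dy":0,"dz":0,"yaw":-0.12},{"hand":0,"dx":0,"dy":0,"dz":0,"yaw":-0.24},{"hand":0,"dx":0,"dy":0,"dz":20,"yaw":-0.37},{"hand":0,"dx":0,"dy":0,"dz":40,"yaw":-0.49},{"hand":0,"dx":0,"dy":0,"dz":60,"yaw":-0.62},{"hand":0,"dx":0,"dy":0,"dz":80,"yaw":-0.74},{"hand":0,"dx":0,"dy":0,"dz":100,"yaw":-0.87},{"hand":0,"dx":0,"dy":0,"dz":120,"yaw":-0.99},{"hand":0,"dx":0,"dy":0,"dz":140,"yaw":-1.12},{"hand":0,"dx":-17,"dy":0,"dz":158,"yaw":-1.24},{"hand":0,"dx":-17,"dy":0,"dz":158,"yaw":-1.37},{"hand":0,"dx":-17,"dy":0,"dz":158,"yaw":-1.5}]';python3 go.py .58 .245 .25 81.5
```

```text
pos [0.4197 0.2489 0.2988] yaw -98.45 F [ 0.9 -0.2 -0.4] w 0.0858 t 12.42
dx -19.7 dy 48.7 dz 159.1 yaw -0.001
clock: 13.42
position: [0.5794, 0.2404, 0.2982]
tool_rot: [-1.571, 0.001, -0.225]
force: [-1.2, 0.1, 0.1]
grip_width: 0.0852
pos [0.5794 0.2404 0.2982] yaw -12.92 F [-1.2  0.1  0.1] w 0.0852 t 13.42
dx -0.4 dy 48.2 dz 4.6 yaw -1.648
```

```bash
python3 -m crank '[{"hand":0,"dx":0,"dy":0,"dz":5,"yaw":-0.12},{"hand":0,"dx":0,"dy":0,"dz":5,"yaw":-0.24},{"hand":0,"dx":0,"dy":0,"dz":5,"yaw":-0.37},{"hand":0,"dx":0,"dy":10,"dz":5,"yaw":-0.49},{"hand":0,"dx":0,"dy":20,"dz":5,"yaw":-0.62},{"hand":0,"dx":0,"dy":30,"dz":5,"yaw":-0.74},{"hand":0,"dx":0,"dy":48,"dz":5,"yaw":-0.87},{"hand":0,"dx":0,"dy":48,"dz":5,"yaw":-0.99},{"hand":0,"dx":0,"dy":48,"dz":5,"yaw":-1.12},{"hand":0,"dx":0,"dy":48,"dz":5,"yaw":-1.24},{"hand":0,"dx":0,"dy":48,"dz":5,"yaw":-1.37},{"hand":0,"dx":0,"dy":48,"dz":5,"yaw":-1.5}]'; python3 -m crank '[{"hand":0,"dx":0,"dy":0,"dz":0,"yaw":-0.12},{"hand":0,"dx":0,"dy":0,"dz":0,"yaw":-0.14},{"hand":0,"dx":0,"dy":0,"dz":0,"yaw":-0.14}]';python3 go.py .58 .245 .25 81.5;python3 -c "
from h import *
im,ci=snap('wrist','L2.png'); print(bot.observe()['qpos'])"
```

```text
clock: 14.42
position: [0.5801, 0.2447, 0.2507]
tool_rot: [-1.571, 0.001, 1.264]
force: [0.3, -0.2, 0.3]
grip_width: 0.0854
clock: 14.67
position: [0.5798, 0.2454, 0.2505]
tool_rot: [-1.57, 0.001, 1.397]
force: [-0.5, -0.6, -0.1]
grip_width: 0.0851
pos [0.5798 0.2454 0.2505] yaw 80.04 F [-0.5 -0.6 -0.1] w 0.0851 t 14.67
dx -0.3 dy 0.5 dz -0.2 yaw -0.025
[ 0.07329957  0.65393586 -0.91087915  1.53325746  0.53698921  1.22134644
  0.47077753]
```

View pics/L2.png

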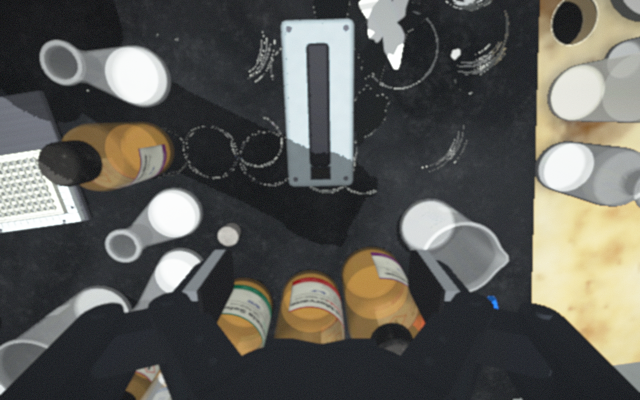

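```bash
python3 lamp.py L2.png 270 8 368 200
```

```text
body px [[280.0, 18.0], [354.0, 18.0], [354.0, 186.0], [280.0, 186.0]] cen [0.5017 0.2547] [np.float64(0.1794), np.float64(0.0769), np.float64(0.1793), np.float64(0.0894)]
167.84 80.04 -8.15 -99.95 
bar px [[310.0, 177.0], [310.0, 140.0], [329.0, 140.0], [329.0, 177.0]] cen [0.5517 0.2489] [np.float64(0.0198), np.float64(0.0379), np.float64(0.0191), np.float64(0.0379)]
crop 265 3 2.9292929292929295
```

View pics/zL2.png

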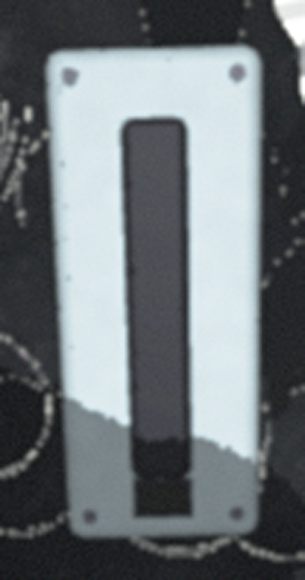

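```bash
python3 - <<'E'
from h import *
_,c1=load('L1.png');_,c2=load('L2.png')
a=lambda x,y:(259+x/3.2768,12+y/3.2768); b=lambda x,y:(265+x/2.9293,3+y/2.9293)
T={}
for n,u,v in [('bar far mid',(151.5,122),(162,478)),('bar near mid',(154,468),(155,119)),('scr farL',(73,76),(237,513)),('scr farR',(239,76),(90,516)),('scr nearL',(85,511),(237,73)),('scr nearR',(231,511),(70,76))]:
    p,e=tri(c1,a(*u),c2,b(*v)); T[n]=p; print(n,p.round(4),'err',round(e,4))
d=T['bar far mid']-T['bar near mid'];print('bar yaw',np.degrees(np.arctan2(d[1],d[0])),np.linalg.norm(d),'cen',(T['bar far mid']+T['bar near mid'])/2)
for s in 'LR':
    d=T['scr far'+s]-T['scr near'+s];print('yaw',np.degrees(np.arctan2(d[1],d[0])))
print('scr cen',sum(T[k] for k in T if 'scr' in k)/4)
E
```

```text
bar far mid [0.5644 0.2476 0.0582] err 0.001
bar near mid [0.443  0.266  0.0725] err 0.001
scr farL [0.5912 0.2759 0.0236] err 0.0004
scr farR [0.5815 0.2125 0.0242] err 0.0001
scr nearL [0.4242 0.3005 0.031 ] err 0.0002
scr nearR [0.416  0.2389 0.0363] err 0.0005
bar yaw -8.62998215739152 0.12361313585785962 cen [0.50367596 0.25680812 0.06532912]
yaw -8.38368756527186
yaw -9.064002929532519
scr cen [0.50323184 0.2569772  0.0287476 ]
```

```bash
python3 - <<'E'
from h import *
_,c1=load('L1.png');_,c2=load('L2.png')
a=lambda x,y:(259+x/3.2768,12+y/3.2768); b=lambda x,y:(265+x/2.9293,3+y/2.9293)
for n,u,v,z in [('bar far mid',(151.5,122),(162,478),.091),('bar near mid',(154,468),(155,119),.091),('scr farL',(73,76),(237,513),.046),('scr farR',(239,76),(90,516),.046),('scr nearL',(85,511),(237,73),.046),('scr nearR',(231,511),(70,76),.046)]:
    print(n,onz(c1,a(*u),z).round(4),onz(c2,b(*v),z).round(4))
for c in(c1,c2):
    o,d=ray(c,(320.6,200.5)); print(o.round(4),(d/np.linalg.norm(d)).round(3))
E
```

```text
bar far mid [0.5575 0.2472 0.091 ] [0.5593 0.2484 0.091 ]
bar near mid [0.4455 0.2643 0.091 ] [0.4465 0.266  0.091 ]
scr farL [0.5855 0.2741 0.046 ] [0.5864 0.2747 0.046 ]
scr farR [0.5767 0.2139 0.046 ] [0.5772 0.2152 0.046 ]
scr nearL [0.4266 0.2984 0.046 ] [0.4278 0.2987 0.046 ]
scr nearR [0.4179 0.2388 0.046 ] [0.4184 0.2397 0.046 ]
[0.489  0.2401 0.4425] [-0.278  0.042 -0.96 ]
[0.5088 0.2577 0.3942] [ 0.275 -0.049 -0.96 ]
```

```bash
python3 - <<'E'
from h import *
_,cs=load('scene0.png');_,c2=load('L2.png')
b=lambda x,y:(265+x/2.9293,3+y/2.9293); s=lambda x,y:(170+x/2.9,140+y/2.9)
for n,u,v in [('nearL',(390,440),(262,48)),('nearR',(458,410),(47,50)),('farL',(255,345),(257,537))]:
    p,e=tri(cs,s(*u),c2,b(*v)); print(n,p.round(4),round(e,4))
im,_=load('scene0.png'); c=im[240:305,250:335]; cv2.imwrite('pics/scl.png',cv2.resize(c,None,fx=9,fy=9,interpolation=cv2.INTER_CUBIC)[:,:,::-1])
E
```

```text
nearL [0.4226 0.3068 0.0535] 0.0019
nearR [0.4068 0.2331 0.0373] 0.0012
farL [0.5965 0.2801 0.0417] 0.0055
```

View pics/scl.png

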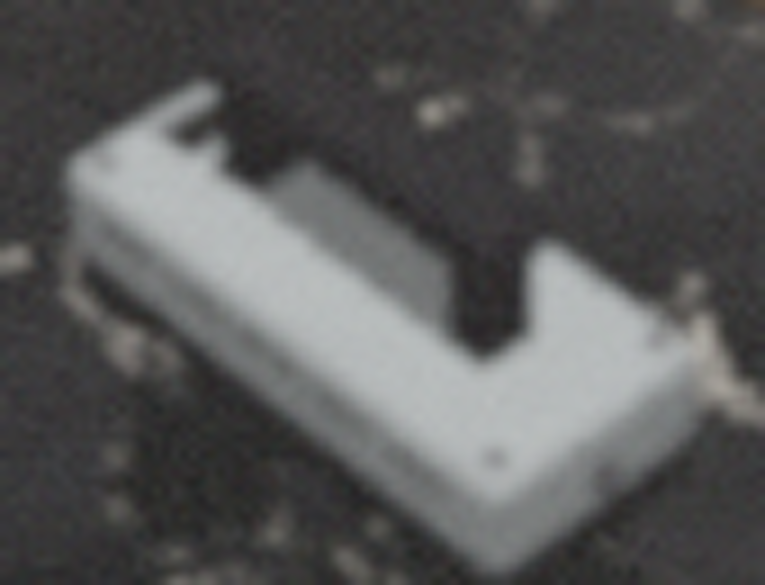

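Body-top height from scene + wrist ≈ 0.044 m (text 0.046), and bar centre ≈ (0.502, 0.2566), yaw −8.6°, agreed by both wrist views. Going over it.

```bash
python3 go.py .502 .2566 .12 81.4
```

```text
pos [0.5797 0.2457 0.2506] yaw 79.96 F [-0.1 -1.1 -0.2] w 0.0855 t 14.72
dx -2.8 dy 130.6 dz 78.3 yaw -0.025
```

```bash
python3 -m crank '[{"hand":0,"dx":-3,"dy":20,"dz":40,"yaw":-0.025},{"hand":0,"dx":-3,"dy":50,"dz":70,"yaw":-0.025},{"hand":0,"dx":-3,"dy":90,"dz":78,"yaw":-0.025},{"hand":0,"dx":-3,"dy":125,"dz":78,"yaw":-0.025},{"hand":0,"dx":-3,"dy":131,"dz":78,"yaw":-0.025},{"hand":0,"dx":-3,"dy":131,"dz":78,"yaw":-0.025}]'; python3 -c "
from h import *
im,ci=snap('wrist','L3.png')";python3 go.py .502 .2566 .061 81.4
```

```text
clock: 15.22
position: [0.5014, 0.2566, 0.1187]
tool_rot: [-1.568, 0.002, 1.423]
force: [0.1, -0.0, 0.0]
grip_width: 0.0853
pos [0.5023 0.2574 0.1205] yaw 81.57 F [ 0.4 -0.4  0.2] w 0.0856 t 15.27
dx -0.8 dy 59.5 dz 0.2 yaw 0.003
```

View pics/L3.png

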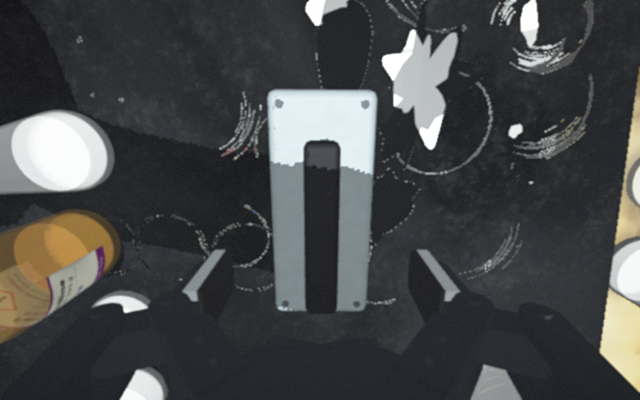

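Bar (u≈321) is centred between the fingers and aligned. Descend and close.

```bash
python3 -m crank '[{"hand":0,"dx":0,"dy":30,"dz":0,"yaw":0},{"hand":0,"dx":0,"dy":50,"dz":0,"yaw":0},{"hand":0,"dx":0,"dy":59,"dz":0,"yaw":0},{"hand":0,"dx":0,"dy":59,"dz":0,"yaw":0},{"hand":0.4,"dx":0,"dy":59,"dz":0,"yaw":0},{"hand":0.6,"dx":0,"dy":59,"dz":0,"yaw":0},{"hand":0.8,"dx":0,"dy":59,"dz":0,"yaw":0},{"hand":1,"dx":0,"dy":59,"dz":0,"yaw":0},{"hand":1,"dx":0,"dy":59,"dz":0,"yaw":0},{"hand":1,"dx":0,"dy":59,"dz":0,"yaw":0},{"hand":1,"dx":0,"dy":59,"dz":0,"yaw":0}]' 90; python3 -c "
from h import *
im,ci=snap('wrist','L4.png')"
```

```text
clock: 16.18
position: [0.502, 0.2571, 0.0614]
tool_rot: [-1.571, 0.0, 1.426]
force: [-1.6, -3.9, 10.6]
grip_width: 0.0207
```

View pics/L4.png

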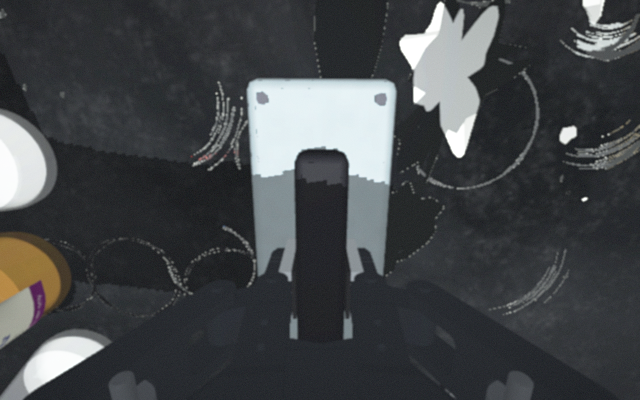

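Bar gripped (20.7 mm). Lifting straight up 200 mm.

```bash
python3 -m crank '[{"hand":1,"dx":0,"dy":-8,"dz":0,"yaw":0},{"hand":1,"dx":0,"dy":-20,"dz":0,"yaw":0},{"hand":1,"dx":0,"dy":-40,"dz":0,"yaw":0},{"hand":1,"dx":0,"dy":-65,"dz":0,"yaw":0},{"hand":1,"dx":0,"dy":-90,"dz":0,"yaw":0},{"hand":1,"dx":0,"dy":-115,"dz":0,"yaw":0},{"hand":1,"dx":0,"dy":-140,"dz":0,"yaw":0},{"hand":1,"dx":0,"dy":-165,"dz":0,"yaw":0},{"hand":1,"dx":0,"dy":-185,"dz":0,"yaw":0},{"hand":1,"dx":0,"dy":-195,"dz":0,"yaw":0},{"hand":1,"dx":0,"dy":-200,"dz":0,"yaw":0},{"hand":1,"dx":0,"dy":-200,"dz":0,"yaw":0}]'; python3 -c "
from h import *
im,ci=snap('wrist','L5.png'); im,ci=snap('scene','s5.png')
print(bot.observe()['qpos'])";python3 go.py .530 -.1596 .27 81.4
```

```text
clock: 17.23
position: [0.5018, 0.2573, 0.2615]
tool_rot: [-1.572, -0.0, 1.426]
force: [0.1, -0.0, -4.4]
grip_width: 0.0207
[ 0.09036521  0.54802781 -0.96910491  1.69780819  0.48733327  1.15964856
  0.41373999]
pos [0.5015 0.2569 0.2599] yaw 81.7 F [-0.  -0.1 -5. ] w 0.021 t 17.33
dx -408.0 dy -9.8 dz -88.3 yaw 0.005
```

View pics/L5.png

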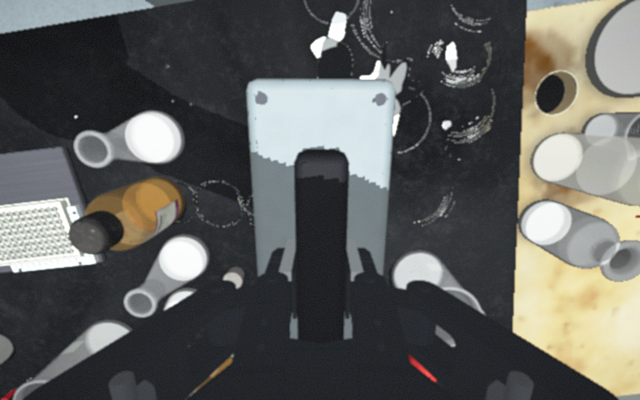

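View pics/s5.png

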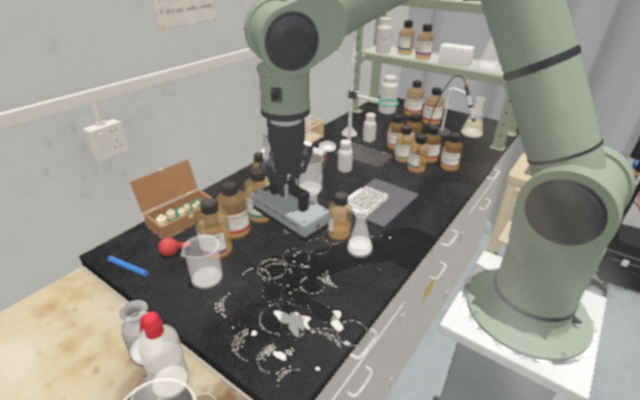

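Lamp is held, level and unmoved in the hand (wrist image unchanged). Traversing at height while turning.

```bash
python3 -m crank '[{"hand":1,"dx":-15,"dy":-8,"dz":-3,"yaw":0.05},{"hand":1,"dx":-45,"dy":-8,"dz":-10,"yaw":0.15},{"hand":1,"dx":-80,"dy":-8,"dz":-17,"yaw":0.26},{"hand":1,"dx":-115,"dy":-8,"dz":-25,"yaw":0.38},{"hand":1,"dx":-150,"dy":-8,"dz":-32,"yaw":0.5},{"hand":1,"dx":-185,"dy":-8,"dz":-40,"yaw":0.62},{"hand":1,"dx":-220,"dy":-8,"dz":-47,"yaw":0.74},{"hand":1,"dx":-255,"dy":-8,"dz":-55,"yaw":0.86},{"hand":1,"dx":-290,"dy":-8,"dz":-62,"yaw":0.98},{"hand":1,"dx":-325,"dy":-8,"dz":-70,"yaw":1.1},{"hand":1,"dx":-355,"dy":-8,"dz":-76,"yaw":1.2},{"hand":1,"dx":-380,"dy":-8,"dz":-82,"yaw":1.3}]'; python3 go.py .530 -.1596 .26 -1.4
```

```text
clock: 18.33
position: [0.5272, -0.1333, 0.2675]
tool_rot: [-1.571, 0.002, 0.119]
force: [1.0, 0.1, -5.2]
grip_width: 0.0209
pos [ 0.5272 -0.1333  0.2675] yaw 6.84 F [ 1.   0.1 -5.2] w 0.0209 t 18.33
dx -0.3 dy 7.5 dz -26.5 yaw 0.144
```

```bash
python3 -m crank '[{"hand":1,"dx":0,"dy":7,"dz":-12,"yaw":0.09},{"hand":1,"dx":0,"dy":20,"dz":-22,"yaw":0.144},{"hand":1,"dx":0,"dy":40,"dz":-26,"yaw":0.144},{"hand":1,"dx":0,"dy":65,"dz":-26,"yaw":0.144},{"hand":1,"dx":0,"dy":80,"dz":-26,"yaw":0.144},{"hand":1,"dx":0,"dy":87,"dz":-26,"yaw":0.144},{"hand":1,"dx":0,"dy":88,"dz":-26,"yaw":0.144},{"hand":1,"dx":0,"dy":88,"dz":-26,"yaw":0.144}]'; python3 -c "
from h import *
im,ci=snap('wrist','F1.png'); im,ci=snap('top','tF1.png');im,ci=snap('scene','sF1.png')
im,_=load('sF1.png'); c=im[150:270,300:460]; cv2.imwrite('pics/zsF1.png',cv2.resize(c,None,fx=4.9,fy=4.9,interpolation=cv2.INTER_CUBIC)[:,:,::-1])"; python3 go.py .530 -.1596 .1065 -1.4
```

```text
clock: 19.0
position: [0.5313, -0.1561, 0.1806]
tool_rot: [-1.57, 0.001, -0.018]
force: [0.2, 0.3, -4.6]
grip_width: 0.0207
pos [ 0.5318 -0.1564  0.1817] yaw -1.03 F [ 0.3  0.2 -4.2] w 0.0205 t 19.15
dx -1.8 dy 75.2 dz -3.2 yaw 0.006
```

View pics/F1.png

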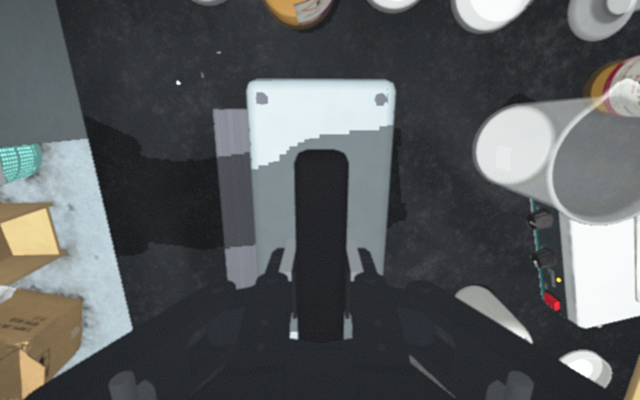

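View pics/zsF1.png

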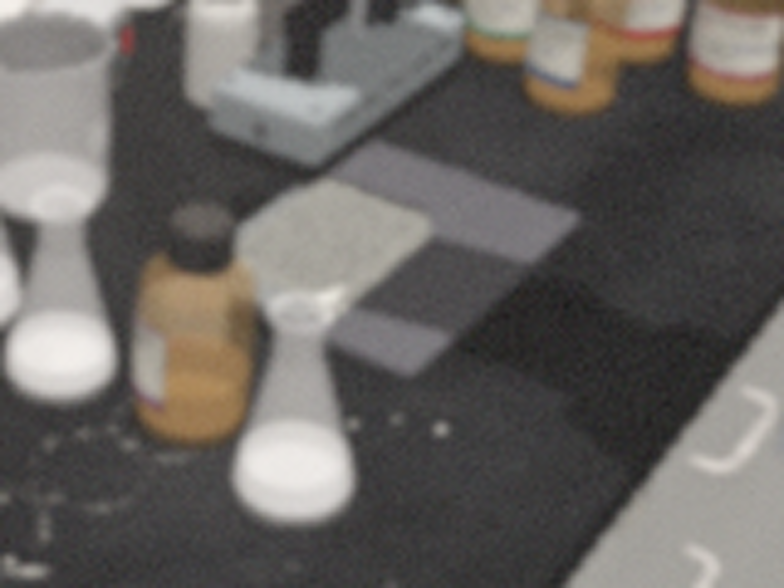

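View pics/tF1.png

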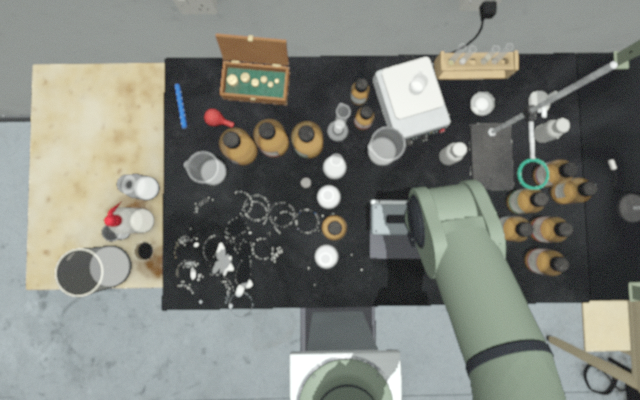

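Lamp above the plate, bystanders undisturbed in the top view (row still at u≈330). Checking the lamp's offset in the hand from its screws (263,98), (381,98).

```bash
python3 - <<'E'
from h import *
im,ci=load('F1.png')
z=.1806-.0614+.046
for T,t in [('zero',0)]:
    a=onz(ci,(263,98),z);b=onz(ci,(381,98),z); print(a.round(4),b.round(4),'sep',np.linalg.norm(a-b))
    m=(a+b)/2; n=(a-b)[:2]; n=np.array([-n[1],n[0]])/np.linalg.norm(n); 
    if n[1]<0: n=-n
    print('lamp centre est',(m[:2]-n*.0800).round(4),'axis deg',np.degrees(np.arctan2(n[1],n[0])))
# body far corners
for p in [(247,82),(397,82)]: print(onz(ci,p,z).round(4))
# board right/near edge
E
```

```text
[ 0.5024 -0.0765  0.1652] [ 0.5624 -0.0776  0.1652] sep 0.05999833133786327
lamp centre est [ 0.531  -0.1571] axis deg 88.98827520606531
[ 0.4949 -0.0688  0.1652]
[ 0.5701 -0.0701  0.1652]
```

Lamp centre in hand agrees with the TCP within 1 mm, axis 89.0°. Descending in two stages.

```bash
python3 -m crank '[{"hand":1,"dx":-2,"dy":10,"dz":-3,"yaw":0.006},{"hand":1,"dx":-2,"dy":25,"dz":-3,"yaw":0.006},{"hand":1,"dx":-2,"dy":38,"dz":-3,"yaw":0.006},{"hand":1,"dx":-2,"dy":48,"dz":-3,"yaw":0.006},{"hand":1,"dx":-2,"dy":55,"dz":-3,"yaw":0.006},{"hand":1,"dx":-2,"dy":58,"dz":-3,"yaw":0.006},{"hand":1,"dx":-2,"dy":58,"dz":-3,"yaw":0.006},{"hand":1,"dx":-2,"dy":58,"dz":-3,"yaw":0.006}]'; python3 go.py .530 -.159 .106 -1.4
```

```text
clock: 19.82
position: [0.5295, -0.1593, 0.1231]
tool_rot: [-1.571, -0.0, -0.024]
force: [-0.2, -0.1, -3.8]
grip_width: 0.0209
pos [ 0.5295 -0.1593  0.1231] yaw -1.38 F [-0.2 -0.1 -3.8] w 0.0209 t 19.82
dx 0.5 dy 17.1 dz 0.3 yaw 0.000
```

```bash
python3 -m crank '[{"hand":1,"dx":0.5,"dy":4,"dz":0,"yaw":0},{"hand":1,"dx":0.5,"dy":9,"dz":0,"yaw":0},{"hand":1,"dx":0.5,"dy":13,"dz":0,"yaw":0},{"hand":1,"dx":0.5,"dy":15,"dz":0,"yaw":0},{"hand":1,"dx":0.5,"dy":16,"dz":0,"yaw":0},{"hand":1,"dx":0.5,"dy":16,"dz":0,"yaw":0},{"hand":1,"dx":0.5,"dy":16,"dz":0,"yaw":0},{"hand":1,"dx":0.5,"dy":16,"dz":0,"yaw":0},{"hand":1,"dx":0.5,"dy":16,"dz":0,"yaw":0},{"hand":1,"dx":0.5,"dy":16,"dz":0,"yaw":0}]'; python3 go.py .530 -.159 .106 -1.4; python3 -c "
from h import *
im,ci=snap('wrist','F2.png'); im,ci=snap('scene','sF2.png')
c=im[150:270,300:460]; cv2.imwrite('pics/zsF2.png',cv2.resize(c,None,fx=4.9,fy=4.9,interpolation=cv2.INTER_CUBIC)[:,:,::-1])"
```

```text
clock: 20.65
position: [0.5299, -0.1594, 0.1069]
tool_rot: [-1.571, -0.0, -0.024]
force: [-0.8, -0.2, -4.3]
grip_width: 0.0207
pos [ 0.5299 -0.1594  0.1069] yaw -1.38 F [-0.8 -0.2 -4.3] w 0.0207 t 20.65
dx 0.1 dy 0.9 dz 0.4 yaw 0.000
```

View pics/F2.png

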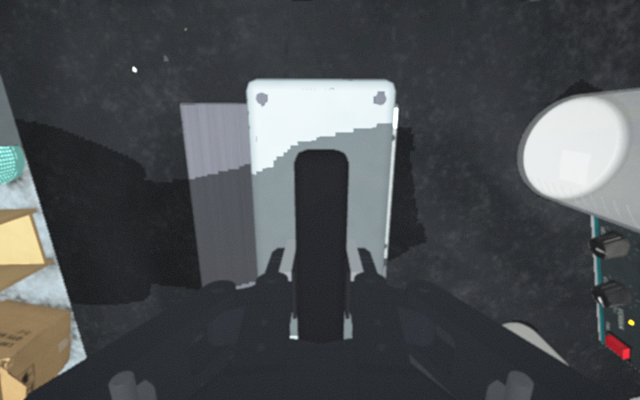

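View pics/zsF2.png

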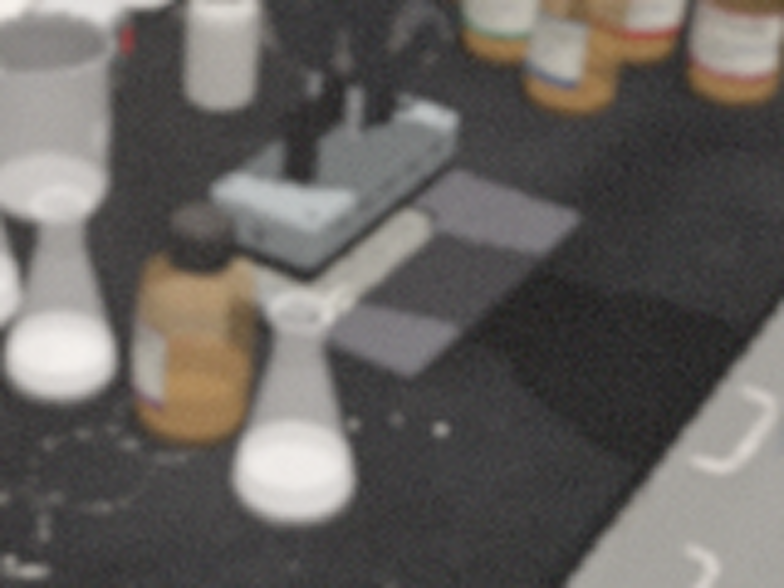

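Final numeric check: the lamp's near-left bottom corner in the scene view (363.3,205.7), and the wrist screws.

```bash
python3 - <<'E'
from h import *
im,cs=load('sF2.png')
for z in (.035,.0455,.055): print(z,proj(cs,[[.493,-.0686,z]]).round(1))
im,ci=load('F2.png'); z=.1069-.0614+.046
a=onz(ci,(263,98),z);b=onz(ci,(381,98),z); n=(a-b)[:2]; n=np.array([-n[1],n[0]])/np.linalg.norm(n); n*=np.sign(n[1])
print('lamp centre',((a+b)[:2]/2-n*.08).round(4),np.degrees(np.arctan2(n[1],n[0])))
s=bot.observe(); print(s['clock'],s['grip_width'],s['force'].round(1),abs(s['qd']).max())
E
```

```text
0.035 [[362.3 212.2]]
0.0455 [[362.5 209.3]]
0.055 [[362.7 206.7]]
lamp centre [ 0.5295 -0.1603] 88.62408505510928
20.75 0.020564797010539183 [-0.2  0.8 -4.6] 0.0015162325491045383
```

```bash
python3 - <<'E'
from h import *
im,cs=load('sF2.png')
print(proj(cs,[[.4211,-.0779,.01],[.4148,-.3077,.01],[.4855,-.222,.0244]]).round(1),'seen',(383.3,226.7),(418.4,193.9),(300+432/4.9,150+212/4.9))
c=im[170:220,335:400]; cv2.imwrite('pics/zz.png',cv2.resize(c,None,fx=11,fy=11,interpolation=cv2.INTER_CUBIC)[:,:,::-1])
E
```

```text
[[384.  225.9]
 [418.6 193.6]
 [388.2 194.1]] seen (383.3, 226.7) (418.4, 193.9) (388.1632653061224, 193.26530612244898)
```

View pics/zz.png

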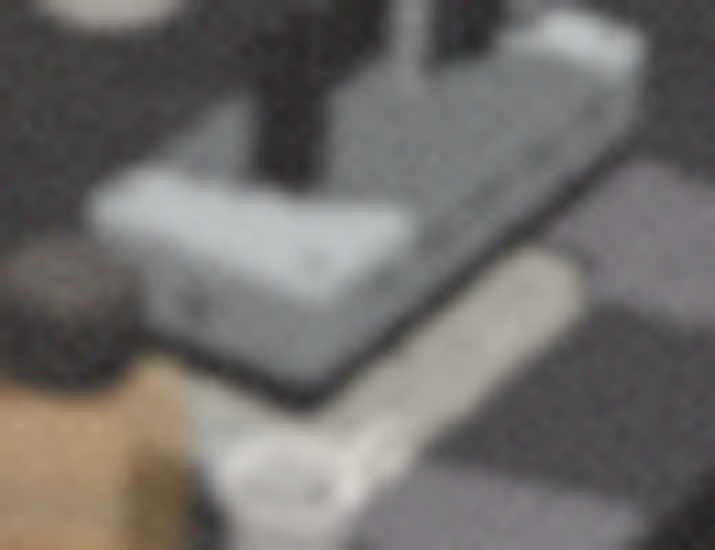

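Kinematics put the window at z≈0.0455 and the blurry corner in the scene view at ≈0.050. Both are within the 0.034–0.054 band; I lower 2 mm to be central to both, then hold still and hand in.

```bash
python3 -m crank '[{"hand":1,"dx":0,"dy":1,"dz":0.5,"yaw":0},{"hand":1,"dx":0,"dy":2,"dz":0.5,"yaw":0},{"hand":1,"dx":0,"dy":2,"dz":0.5,"yaw":0},{"hand":1,"dx":0,"dy":2,"dz":0.5,"yaw":0},{"hand":1,"dx":0,"dy":2,"dz":0.5,"yaw":0},{"hand":1,"dx":0,"dy":2,"dz":0.5,"yaw":0}]'; python3 -c "
from h import *
im,ci=snap('top','tF3.png'); snap('scene','sF3.png'); s=bot.observe(); print(s['position'],s['tool_rot'],s['force'].round(1),s['grip_width'],abs(s['qd']).max())
a,_=load('top0.png'); d=cv2.absdiff(a,im).sum(2); print(d[150:275,295:352].max(), d[150:190,180:230].max(), d[140:165,440:470].max())"
```

```text
clock: 21.25
position: [0.5298, -0.1588, 0.1048]
tool_rot: [-1.571, -0.0, -0.024]
force: [0.1, -0.1, -4.3]
grip_width: 0.0206
[ 0.52981545 -0.15884401  0.10482235] [-1.57076807e+00 -3.89522853e-05 -2.40240221e-02] [-0.6 -0.5 -4.6] 0.020862402993476987 0.0014296091014888348
52 37 43
```

View pics/sF3.png

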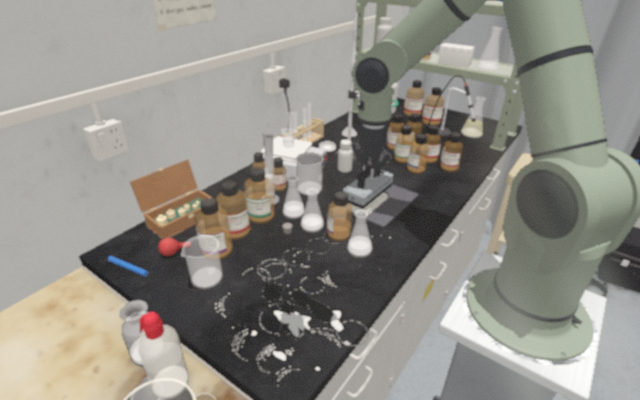

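The glassware is unchanged from the start pictures (differences at noise level) and the lamp is held still over the plate. Handing in.

```bash
python3 -c "
from workcell import bot
print(bot.job_done())"
```

```text
the job is handed in; nothing more can be done
None
```

I pushed the plate against both fences, then gripped the lamp by its bar and lifted it over the glassware. I handed the job in at about 21 s, with the lamp held level above the plate. No verdict was reported.

**Plate:** My first retreat from the left push dragged the plate about 11 mm back, so I seated it a second time. After that, its measured centre was within about 0.5 mm of home and its yaw matched the board's within about 0.2°. One reading against the far fence suggested a gap of up to about 0.9 mm, which is within the image error. Once the lamp was in place, the plate was mostly hidden, so I could not measure it again.

**Lamp at the end:**

| Check | Result |
|---|---|
| Grip | held at 20.7 mm opening |
| Speed | arm essentially still |
| Level | tool vertical to within measurement |
| Centring | within about 1 mm of the plate's centre |
| Alignment with the plate's long side | about 0.1° |
| Underside above plate top | about 19 mm by arm position |

**Disagreement:** The scene camera, judged from a blurred and rounded corner, put the underside about 5 mm higher than the arm position did. I lowered the lamp 2 mm, so either height falls in the allowed band.

**Bystanders:** The before and after top views showed only image noise around the row of glassware, the stopper, the beaker and the white bottle.

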